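# Move two hanging box files over the rail stops to the next frame and close them up

### The job

Move both thick box files from the full hanging-file frame to the next frame: first slide that frame's follower plate right back from the backstop to make room, then lift each box file up over the rail end stops and lower it gently, without dropping it, hooks on both rails, between backstop and follower. Finally push the follower up until both files hang square and close together against the backstop. Leave the thin flat file hanging where it is and do not disturb the other things on the desk.

Things in the scene. Friction and masses are not known exactly. Their poses are not given: they have to be found in the camera images.
- full_frame: fixed wire frame: two level round rails, 7 mm thick, along its y at x = +-65 mm, tops 125 mm above the desk; at y = +-122 mm each turns up as an end stop, 27 mm above the rail's top. Origin on the desk under its centre, z up. Holds two thick box files and one thin flat file. The frames stand in line left and right, either one on either side
- next_frame: fixed wire frame: two level round rails, 7 mm thick, along its y at x = +-65 mm, tops 125 mm above the desk; at y = +-122 mm each turns up as an end stop, 27 mm above the rail's top. Origin on the desk under its centre, z up. Has a grey steel backstop plate across its +y end, its top 6 mm above the rails' tops, and a sliding follower plate; starts without files
- backstop (a point): middle of the backstop's face on the next frame (frame x 0, y +111.5 mm) at the height of the rails' tops; the face looks to the frame's -y
- follower (a joint): follower plate sliding on the next frame's rails, m: gap from the backstop's face to the follower's face. 0 touching; 0.206 right back at the -y end. Starts near the backstop, stays where left, about 1.2 N to move. Two box files side by side fill 0.068
- follower_grip (a point): centre of the follower's black finger grip: block 40 mm (frame x) x 12 mm (frame y) x 30 mm high over the plate's middle, from 22 to 52 mm above the rails' tops. The follower's face is 6 mm from here towards the backstop (+y); its rail sliders end 8 mm the other way. Pinch along y, or push
- box_file_a: thick hanging card file, open-topped, 106 wide (x) x 34 thick (y) mm, bottom 83 mm below origin, 0.16 kg, balanced. Two 3 mm steel bars along its top edges, 10 mm high, outer faces flush with the sides: pinch both together at mid-length, across 34 mm (y). Origin: file's middle, at the bars' undersides, which rest on the rails' tops; z up. Clear tab to 25 mm above origin at x = -37 mm
- box_file_b: the other thick file, same as box_file_a but tab at x = +37 mm. Bar ends reach x = +-76 mm; each has a down-facing notch centred at x = +-65 mm, 12 mm wide (15 at the mouth), lips 10 mm down, that drops over a rail; either way round fits. Files start in the full frame, in any order, centres about 75 mm apart along its y
- flat_file: thin hanging file, 106 mm wide, 7 mm thick, bottom 82 mm below origin, one steel bar with the same hooks; origin mid-bar at its underside. Hangs in the full frame among the box files and stays there
- card_pack: small blue card box standing on edge, 22x90 mm, 60 mm high, a bystander; origin at its underside
- cup_near: lidded clear cup, 58 mm across, 65 mm high, a bystander; origin at its underside
- cup_side: lidded clear cup, 58 mm across, 65 mm high, a bystander; origin at its underside
- cup_edge: lidded clear cup, 58 mm across, 65 mm high, a bystander; origin at its underside
- bottle: water bottle, 53 mm across, 184 mm high, a bystander; origin at its underside

How it is judged:
On the way, in this order (a step that is already met when the one before it is completed fails the run):
1. the follower is slid back to make room for the files (value of joint follower above 0.13 m), for 0.1 s.
2. one box file hangs on the next frame's rails (((z of box_file_a in the frame of next_frame between 0.121 and 0.129 m and x of box_file_a in the frame of next_frame between -0.006 and 0.006 m and y of box_file_a in the frame of next_frame between -0.105 and 0.107 m and angle between box_file_a's own z axis and vertical below 0.1 rad) or (z of box_file_b in the frame of next_frame between 0.121 and 0.129 m and x of box_file_b in the frame of next_frame between -0.006 and 0.006 m and y of box_file_b in the frame of next_frame between -0.105 and 0.107 m and angle between box_file_b's own z axis and vertical below 0.1 rad))), for 0.2 s.
3. both box files hang on the next frame's rails (z of box_file_a in the frame of next_frame between 0.121 and 0.129 m and x of box_file_a in the frame of next_frame between -0.006 and 0.006 m and y of box_file_a in the frame of next_frame between -0.105 and 0.107 m and angle between each of box_file_a, box_file_b's own z axis and vertical below 0.1 rad and z of box_file_b in the frame of next_frame between 0.121 and 0.129 m and x of box_file_b in the frame of next_frame between -0.006 and 0.006 m and y of box_file_b in the frame of next_frame between -0.105 and 0.107 m), for 0.2 s.
At the end, for the whole second after the job is handed in: Both box files hang at rest by all hooks on the next frame (bars within 4 mm of rail height, tilt under 0.1 rad, square within 0.12 rad) between backstop and follower, the follower less than 84 mm from the backstop; the flat file hangs in the full frame within 30 mm of its start (z of box_file_a in the frame of next_frame between 0.121 and 0.129 m and x of box_file_a in the frame of next_frame between -0.006 and 0.006 m and y of box_file_a in the frame of next_frame between 0.039 and 0.107 m and angle between each of box_file_a, box_file_b, flat_file's own z axis and vertical below 0.1 rad and z of box_file_b in the frame of next_frame between 0.121 and 0.129 m and x of box_file_b in the frame of next_frame between -0.006 and 0.006 m and y of box_file_b in the frame of next_frame between 0.039 and 0.107 m and value of joint follower below 0.084 m and linear speed of each of box_file_a, box_file_b below 0.02 m/s and angle between the y axis of each of box_file_a, box_file_b and the y axis of next_frame, either way round below 0.12 rad and z of flat_file in the frame of full_frame between 0.121 and 0.129 m and x of flat_file in the frame of full_frame between -0.006 and 0.006 m and y of flat_file in the frame of full_frame between -0.12 and 0.12 m and distance of flat_file from where it was at the start of the episode below 0.03 m); the robot touches nothing.
It fails at once if a box file is dropped or put down below the rails (height (world z) of any of box_file_a, box_file_b below 0.1 m).
It fails at once if a box file is let fall onto the next frame's rails (faster than 0.35 m/s in the last 15 mm) ((z of box_file_a in the frame of next_frame between 0.127 and 0.14 m and x of box_file_a in the frame of next_frame between -0.03 and 0.03 m and y of box_file_a in the frame of next_frame between -0.12 and 0.12 m and linear speed of box_file_a above 0.35 m/s) or (z of box_file_b in the frame of next_frame between 0.127 and 0.14 m and x of box_file_b in the frame of next_frame between -0.03 and 0.03 m and y of box_file_b in the frame of next_frame between -0.12 and 0.12 m and linear speed of box_file_b above 0.35 m/s)).
It fails at once if the flat file is taken off its rails (not (z of flat_file in the frame of full_frame between 0.11 and 0.145 m)).
It fails at once if a bystander on the desk is shifted more than 30 mm (distance of any of card_pack, cup_near, cup_side, cup_edge, bottle from where it was at the start of the episode above 0.03 m).
It also fails if it takes over 72 s, if anything falls off the work surface, if the arm or the gripper's body presses on something with over 40 N, if the wrist force passes 120 N, or if a joint passes its speed limit or range.

### The arm

A 6-joint arm with a two-finger parallel gripper is mounted at the origin on the work surface; the furniture and walls round the work are solid. World frame = base frame: x ahead of the robot, y to its left, z up, the work surface at z = 0. Lengths are in m, angles in rad, forces in N, time in s.
With the tool pointing down it reaches from about 0.375 to 0.9 m from the base axis. Payload 3.1 kg.
Tool frame: the origin (TCP) lies midway between the tips of the shut fingers; the grasp point (between the pads) lies 19 mm behind it; z points along the fingers, y is the line along which they close (so a half turn about z gives the same grasp; the last joint's range is limited). The gripper opens to 85 mm and grips with 20 to 120 N. Pads are 22 mm wide; open, the fingers measure 114 mm over their backs; the gripper's body (76 mm by 85 mm) begins 54 mm behind the grasp point. The pads swing forward as they close: fully open they stand 13 mm farther back than shut.
Start: joints at [1.113, 0.527, 1.433, -0, 1.181, -0.178], TCP at [0.172, 0.601, 0.205] pointing down, gripper open.
Joint ranges: [-3.08, 3.08], [-0.75, 2.2], [0.22, 2.44], [-1.43, 4.57], [0, 2.65], [-2.85, 2.85]. Speed limits (rad/s): [2.79, 2.79, 3.14, 3.14, 3.14, 3.14].

### API

Orientations are given as [roll, pitch, yaw] about the fixed x, y, z axes, in that order (R = Rz(yaw) Ry(pitch) Rx(roll)).
In Python, from rig import * gives the robot as it stands.
- The arm moves only by the tool step_arm, never from a script. Its argument "plan" is a list of rows, each an object with "delta_rot": the turn, a rotation vector about the tool's x, y, z in rad, a list of three; "xyz": the shift along the tool's x, y, z in mm, a list of three; "claw": the opening in per cent of the stroke, from 0 (shut) to 100 (fully open). In form: [{"delta_rot": [rx, ry, rz], "xyz": [tx, ty, tz], "claw": claw}, ...]. A call has exactly 5 rows; each row shifts and turns the commanded pose from where the row before left it, along the tool's axes as they then stand; what a row does not reach is not made up. A row lasts 1/10 s, in which the tool goes at most 50 mm and 8.59 degrees, less where a joint would pass 70% of its speed; a pose out of reach is approached as far as the arm can. A call with a gripper value outside its range is refused whole. The fingers move at their own pace and stop on an object; "squeeze" is the grip in N (left out, the last holds). Time passes only in rows, so rows that do not move let the fingers close, or fill a call up. It gives the time, the measured TCP pose, the force, the opening and the grip force at its end, in the units of the state.
- get_state(): the state, without advancing time (a new reading comes with each control period).
- get_image(name): name is "scene" or "top" or "wrist"; returns a dict with "img" (420x560x3 uint8, blue, green, red), "z_map" (420x560 float32, m along the optical axis (not along the pixel's ray), 0 where there is no reading), "fx", "fy", "cx", "cy" (pixels), "eye" and "attitude" of the camera in the world. Camera axes: x right, y down, z forward; pixel columns grow to the right and rows downward; lengths in m; the calibration is good to about 2 mm. The wrist camera is an equidistant fisheye: a pixel r from the principal point sees the ray r / f radians off the axis. A picture is of the moment at which its call begins.
- sign_off(): hands the job in; it is judged then, once.
Trained networks look in the newest picture that a camera, given by its name, has taken for a name from the list of things; names that differ only in an ending like _2 or _b are one class to them, and where a whole thing is asked for, a point or a joint stands for the part that bears it (a point fixed in the world has none). Each returns a list of dicts, best first, with "confidence" (0 to 1); they miss things now and then, are a little off and sometimes report something else, mostly with a low value. They report only what shows in the picture. A call takes as long as a camera call.
- search_frame(camera, query): "position" ([column, row] as shares, 0 to 1, of the picture: columns of its width, rows of its height, amid what is visible of it).
- mark_of(camera, query): "position" ([column, row] as shares, 0 to 1, of the picture: columns of its width, rows of its height: a listed point, or the origin of a listed thing).
The state is a dict: "time_s": time; "joint_pos": joint angles; "qd": joint speeds; "effort": joint torques, N m; "eef_pos": TCP position; "eef_rot": TCP orientation; "wrist_force": force on the tool from outside, world axes, zero at the start; "wrist_torque": the same for the moment, N m; "opening": finger opening in m; "grip_force": force on a finger pad.
Only numpy, scipy, OpenCV 4.12 (cv2) and the standard library are available. Lean on these libraries where they do the work, as an engineer would, in place of code of your own. Each camera call takes 0.05 s, during which the arm holds its last target. There are 200 camera calls.

## Working session

There is one attempt and no reset: what is moved stays moved. The work goes in short steps, Python scripts to look and compute and a tool call to move; the robot and the scene stay as the last step left them, time stands still between calls to the robot, and variables do not carry over. Pictures are saved under pics/ and viewed, at most 10 in all, crops included, and the job is handed in when it is done.

Besides the shell and the picture viewer there is one more tool, called after "Call:" in YAML: its name, and indented under it one key for each argument. step_arm: Moves the arm, as the interface text tells. Its arguments: {"type":"object","properties":{"plan":{"type":"array"},"squeeze":{"type":"number"}},"required":["plan"]}

```bash
ls; mkdir -p pics
cat > h.py <<'E'
from rig import *
import numpy as np, cv2
from scipy.spatial.transform import Rotation as R
def cam(name):
    d=get_image(name)
    a=np.array(d["attitude"],float)
    d["R"]=a if a.shape==(3,3) else (R.from_euler("xyz",a).as_matrix() if a.size==3 else R.from_quat(a).as_matrix())
    d["e"]=np.array(d["eye"]); return d
def ray(d,u,v):
    return d["R"]@np.array([(u-d["cx"])/d["fx"],(v-d["cy"])/d["fy"],1.0])
def atz(d,u,v,z):
    r=ray(d,u,v); return d["e"]+r*(z-d["e"][2])/r[2]
def cloud(d):
    v,u=np.mgrid[0:420,0:560]; z=d["z_map"]
    p=np.stack([(u-d["cx"])/d["fx"]*z,(v-d["cy"])/d["fy"]*z,z],-1)
    return p@d["R"].T+d["e"]
E
python3 - <<'E'
from h import *
s=get_state(); print(s)
for n in("scene","top"):
    d=cam(n); cv2.imwrite(f"pics/{n}0.png",d["img"]); print(n,d["fx"],d["fy"],d["cx"],d["cy"],d["eye"],d["attitude"])
    c=cloud(d)
    np.save(f"pics/{n}.npy",c)
    for q in["full_frame","next_frame","backstop","follower_grip","box_file_a","box_file_b","flat_file","bottle","cup_near","card_pack"]:
        for m in mark_of(n,q)[:3]:
            u,v=m["position"][0]*560,m["position"][1]*420
            z={"backstop":.125,"follower_grip":.162}.get(q,.125 if "file" in q else 0)
            print(q,round(m["confidence"],2),round(u),round(v),atz(d,u,v,z).round(4))
E
```

```text
pics
{'time_s': 0.0, 'joint_pos': array([ 1.11351198e+00,  5.28459404e-01,  1.43389209e+00,  5.27062855e-06,
        1.18138466e+00, -1.78486799e-01]), 'qd': array([ 0.00020609,  0.00023768,  0.00013559, -0.00169788,  0.00059254,
       -0.00160979]), 'effort': array([ 8.92824773e-04, -4.42341113e+01, -1.78028011e+01, -1.58226239e-04,
        8.11021077e-03,  2.58971852e-06]), 'eef_pos': array([0.17162094, 0.60018441, 0.20434107]), 'eef_rot': array([-3.13948407e+00, -3.85351715e-04,  2.86279269e+00]), 'wrist_force': array([-0.9789486, -0.1538089,  0.5017036]), 'wrist_torque': array([-0.01802238,  0.07134843,  0.02527033]), 'grip_force': 0.0, 'opening': 0.08511297031036369}
scene 457.9832422208397 457.9832422208397 284.7716089985733 207.31003408967644 [-0.51670738 -0.47893299  1.19549236] [-2.37809339 -0.01600545 -1.01581981]
full_frame 0.6 356 247 [ 0.4388 -0.1897  0.    ]
full_frame 0.34 203 170 [0.464  0.4808 0.    ]
next_frame 0.65 255 199 [0.4438 0.2227 0.    ]
backstop 0.56 230 164 [0.4401 0.3246 0.125 ]
backstop 0.44 377 293 [ 0.2238 -0.3395  0.125 ]
follower_grip 0.57 360 248 
[... 490 characters left out ...]
4725 0.4763 0.    ]
top 415.3593405502009 415.3593405502009 283.1352947909725 213.57466357299162 [0.2572008  0.08333747 1.39863278] [-3.03556811 -0.00986265 -1.57349895]
full_frame 0.26 213 244 [0.3031 0.3054 0.    ]
backstop 0.95 195 203 [0.4254 0.3413 0.125 ]
follower_grip 0.67 205 202 [0.4235 0.306  0.162 ]
box_file_a 0.87 344 198 [ 0.4419 -0.1176  0.125 ]
box_file_a 0.63 367 201 [ 0.433  -0.1903  0.125 ]
box_file_b 0.87 344 198 [ 0.4419 -0.1176  0.125 ]
box_file_b 0.63 367 201 [ 0.433  -0.1903  0.125 ]
flat_file 0.68 395 201 [ 0.4323 -0.2758  0.125 ]
bottle 0.97 165 196 [0.4666 0.4681 0.    ]
cup_near 0.68 400 243 [ 0.306  -0.3259  0.    ]
card_pack 0.56 306 209 [ 0.4225 -0.0101  0.    ]
```

Run:
```python
import cv2
t=cv2.imread("pics/top0.png"); cv2.imwrite("pics/t0c.png",cv2.resize(t[130:290,140:440],None,fx=2.66,fy=2.66,interpolation=cv2.INTER_CUBIC))
```

```text
(no output)
```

View pics/t0c.png

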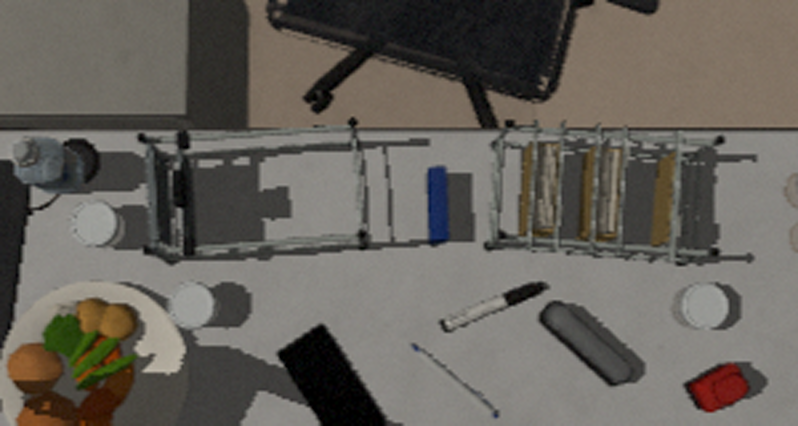

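View pics/scene0.png

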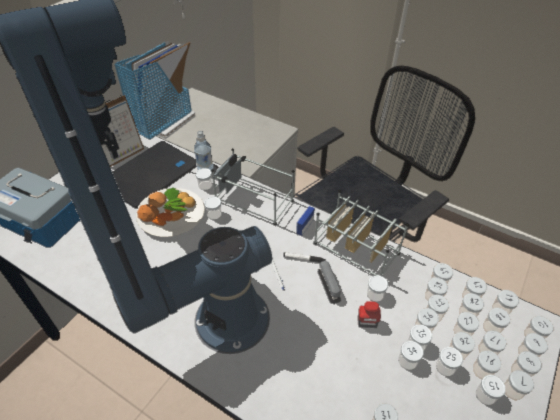

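The top crop shows next_frame on the left: backstop plate near crop (155,195), follower (183,190). full_frame is on the right, with box files at about (540,190) and (602,190) and the flat file at (664,200). The card pack stands between the frames. The bottle and a cup are to the left of next_frame.

```bash
cat > fit.py <<'E'
from h import *
from scipy.optimize import least_squares
def model():
    P=[]
    for sx in(-.065,.065):
        y=np.arange(-.122,.1221,.002); P.append(np.c_[0*y+sx,y,0*y+.1235])
        for sy in(-.122,.122):
            z=np.arange(.1215,.150,.002); P.append(np.c_[0*z+sx,0*z+sy,z])
    return np.vstack(P)
def fit(pts,g):
    M=model()
    from scipy.spatial import cKDTree
    T=cKDTree(M)
    def loc(p):
        q=pts[:,:2]-p[:2]; c,s=np.cos(p[2]),np.sin(p[2])
        return np.c_[q@[c,s],q@[-s,c],pts[:,2]-p[3]]
    r=least_squares(lambda p:np.minimum(T.query(loc(p))[0],.03),g,loss="soft_l1",f_scale=.003,diff_step=1e-4,x_scale=[.01,.01,.03,.005])
    return r.x, np.median(T.query(loc(r.x))[0])
if __name__=="__main__":
    for n in("top","scene"):
        c=np.load(f"pics/{n}.npy").reshape(-1,3)
        for nm,g in(("next",(.435,.23)),("full",(.435,-.2))):
            m=(abs(c[:,0]-g[0])<.1)&(abs(c[:,1]-g[1])<.15)&(c[:,2]>.112)&(c[:,2]<.16)
            p=c[m]
            best=min((fit(p,[g[0],g[1],a,0]) for a in(-.12,-.05,0.03,.1)),key=lambda t:t[1])
            print(n,nm,m.sum(),best[0].round(4),round(best[1],4))
E
python3 fit.py
python3 - <<'E'
import numpy as np,sys
sys.path.insert(0,'.')
for n in("top","scene"):
    c=np.load(f"pics/{n}.npy").reshape(-1,3)
    for nm,x0,x1,y0,y1 in(("grip",.40,.46,.25,.36),("bars",.42,.45,-.31,-.05)):
        m=(c[:,0]>x0)&(c[:,0]<x1)&(c[:,1]>y0)&(c[:,1]<y1)&(c[:,2]>.118)
        p=c[m]; h,e=np.histogram(p[:,1],np.arange(y0,y1,.005))
        print(n,nm,[(round(a,3),k,round(p[(p[:,1]>=a)&(p[:,1]<a+.005),2].max(),3)) for a,k in zip(e,h) if k])
E
```

```text
top next 654 [0.4339 0.2188 0.0715 0.0011] 0.0047
top full 1258 [ 0.4315 -0.193  -0.0802  0.0019] 0.0252
scene next 584 [4.323e-01 2.204e-01 6.780e-02 1.000e-04] 0.006
scene full 1204 [ 0.4298 -0.1923 -0.0774  0.0009] 0.0197
top grip [(np.float64(0.285), np.int64(1), np.float64(0.161)), (np.float64(0.29), np.int64(32), np.float64(0.18)), (np.float64(0.295), np.int64(30), np.float64(0.184)), (np.float64(0.3), np.int64(21), np.float64(0.18)), (np.float64(0.325), np.int64(7), np.float64(0.131)), (np.float64(0.33), np.int64(32), np.float64(0.136)), (np.float64(0.335), np.int64(34), np.float64(0.134)), (np.float64(0.34), np.int64(6), np.float64(0.135))]
top bars [(np.float64(-0.28), np.int64(1), np.float64(0.13)), (np.float64(-0.275), np.int64(22), np.float64(0.138)), (np.float64(-0.27), np.int64(11), np.float64(0.136)), (np.float64(-0.215), np.int64(2), np.float64(0.133)), (np.float64(-0.21), np.int64(17), np.float64(0.14)), (np.float64(-0.205), np.int64(7), np.float64(0.124)), (np.float64(-0.195), np.int64(7), np.float64(0.121)), (np.float64(-0.185), np.int64(1), np.float64(0.12)), (np.
[... 1190 characters left out ...]
29)), (np.float64(-0.2), np.int64(1), np.float64(0.119)), (np.float64(-0.195), np.int64(5), np.float64(0.12)), (np.float64(-0.19), np.int64(1), np.float64(0.119)), (np.float64(-0.185), np.int64(2), np.float64(0.119)), (np.float64(-0.18), np.int64(14), np.float64(0.137)), (np.float64(-0.175), np.int64(1), np.float64(0.132)), (np.float64(-0.14), np.int64(7), np.float64(0.135)), (np.float64(-0.135), np.int64(12), np.float64(0.137)), (np.float64(-0.13), np.int64(2), np.float64(0.12)), (np.float64(-0.125), np.int64(1), np.float64(0.12)), (np.float64(-0.115), np.int64(2), np.float64(0.124)), (np.float64(-0.11), np.int64(5), np.float64(0.139)), (np.float64(-0.105), np.int64(18), np.float64(0.138))]
```

```bash
cat > fit2.py <<'E'
from fit import *
def frame(c,g):
    for _ in range(4):
        q=c[:,:2]-np.array(g[:2]); co,s=np.cos(g[2]),np.sin(g[2]); x=q@[co,s]; y=q@[-s,co]; z=c[:,2]-g[3]
        m=(abs(abs(x)-.065)<.009)&(abs(y)<.135)&(((z>.117)&(z<.127)&(abs(y)<.115))|((z>.14)&(z<.155)&(abs(abs(y)-.122)<.01)))
        g,e=fit(c[m],g)
    return g,e,m.sum()
def local(c,g):
    q=c[:,:2]-np.array(g[:2]); co,s=np.cos(g[2]),np.sin(g[2]); return np.c_[q@[co,s],q@[-s,co],c[:,2]]
if __name__=="__main__":
    for n in("top","scene"):
        c=np.load(f"pics/{n}.npy").reshape(-1,3)
        a,e,k=frame(c,[.433,.2195,.07,0.001]); print(n,"next",a.round(4),round(e,4),k)
        b,e,k=frame(c,[.4305,-.1925,-.078,0.001]); print(n,"full",b.round(4),round(e,4),k)
        L=local(c,b); m=(abs(L[:,0])<.085)&(abs(L[:,1])<.115)&(L[:,2]>.131)&(L[:,2]<.142); p=L[m]
        for y0 in np.arange(-.115,.115,.006):
            k=(p[:,1]>=y0)&(p[:,1]<y0+.006)
            if k.sum()>8: print("  bar y",p[k,1].mean().round(4),k.sum(),np.percentile(p[k,0],[1,99]).round(4),"slope",np.polyfit(p[k,0],p[k,1],1)[0].round(3))
        L=local(c,a); m=(abs(L[:,0])<.03)&(abs(L[:,1])<.12)&(L[:,2]>.15); p=L[m]; print("  grip",p[:,0].min(),p[:,0].max(),p[:,1].min(),p[:,1].max(),p[:,2].max())
E
python3 fit2.py
```

```text
top next [4.339e-01 2.193e-01 7.320e-02 3.000e-04] 0.003 347
top full [ 4.317e-01 -1.935e-01 -8.100e-02  2.000e-04] 0.0031 308
  bar y -0.0804 25 [-0.034   0.0723] slope -0.005
  bar y -0.0768 71 [-0.0759  0.0712] slope -0.011
  bar y -0.0151 47 [-0.073   0.0736] slope 0.001
  bar y 0.0156 41 [-0.0705  0.074 ] slope -0.0
  bar y 0.0575 46 [-0.0725  0.074 ] slope -0.002
  bar y 0.0878 30 [-0.0726  0.072 ] slope -0.002
  bar y 0.0896 19 [-0.0542  0.0633] slope 0.002
  grip -0.019652042431996992 0.018294543973526405 0.07167244100561755 0.08516744770355653 0.18359941585086914
scene next [ 0.4321  0.221   0.0736 -0.0009] 0.0032 241
scene full [ 0.4302 -0.1925 -0.0765 -0.0007] 0.0033 311
  bar y -0.08 20 [-0.0427  0.0745] slope -0.009
  bar y -0.0768 53 [-0.0744  0.0696] slope -0.007
  bar y -0.0146 36 [-0.0657  0.0749] slope -0.008
  bar y 0.0158 31 [-0.0744  0.0683] slope -0.009
  bar y 0.0181 11 [-0.0586  0.0647] slope -0.008
  bar y 0.0578 35 [-0.0728  0.071 ] slope -0.003
  bar y 0.0599 10 [-0.0587  0.0761] slope -0.003
  bar y 0.0881 17 [-0.0648  0.0619] slope 0.001
  bar y 0.0898 23 [-0.0729  0.0758] slope 0.001
  grip -0.023368863204378094 0.020874634854967725 0.07073291231578173 0.08645481088037388 0.1828950229028421
```

Call:
step_arm:
  plan:
    - {"delta_rot":[0,0,-0.117],"xyz":[0,0,0],"claw":0}
    - {"delta_rot":[0,0,-0.117],"xyz":[0,0,0],"claw":0}
    - {"delta_rot":[0,0,-0.118],"xyz":[0,0,0],"claw":0}
    - {"delta_rot":[0,0,0],"xyz":[-29,-36,0],"claw":0}
    - {"delta_rot":[0,0,0],"xyz":[-29,-36,0],"claw":0}
  squeeze: 40

```text
time_s: 1.6
eef_pos: [0.235, 0.5333, 0.2052]
eef_rot: [3.141, 0.001, -3.065]
wrist_force: [1.0, -0.2, 0.3]
opening: 0.0122
grip_force: 0.0
```

Call:
step_arm:
  plan:
    - {"delta_rot":[0,0,0],"xyz":[-29,-36,0],"claw":0}
    - {"delta_rot":[0,0,0],"xyz":[-29,-36,0],"claw":0}
    - {"delta_rot":[0,0,0],"xyz":[-29,-36,0],"claw":0}
    - {"delta_rot":[0,0,0],"xyz":[-29,-36,0],"claw":0}
    - {"delta_rot":[0,0,0],"xyz":[0,0,0],"claw":0}

```text
time_s: 2.1
eef_pos: [0.3655, 0.3947, 0.2056]
eef_rot: [-3.141, 0.002, -3.075]
wrist_force: [0.5, -0.1, 0.1]
opening: -0.0002
grip_force: 0.0
```

Call:
step_arm:
  plan:
    - {"delta_rot":[0,0,0],"xyz":[-27,-34,0],"claw":0}
    - {"delta_rot":[0,0,0],"xyz":[-27,-33,0],"claw":0}
    - {"delta_rot":[0,0,0],"xyz":[0,0,0],"claw":0}
    - {"delta_rot":[0,0,0],"xyz":[0,0,25],"claw":0}
    - {"delta_rot":[0,0,0],"xyz":[0,0,25],"claw":0}

```text
time_s: 2.6
eef_pos: [0.4204, 0.3362, 0.1556]
eef_rot: [3.14, 0.002, -3.069]
wrist_force: [-0.2, -0.2, -0.9]
opening: -0.0005
grip_force: 0.0
```

Run:
```python
from fit2 import *
s=get_state(); print(s["eef_pos"],s["eef_rot"],s["wrist_force"])
d=cam("scene"); w=cam("wrist")
a=cv2.resize(d["img"][110:250,170:320],None,fx=2.6,fy=2.6); b=cv2.resize(w["img"],(480,360)); 
o=np.zeros((364,800,3),np.uint8); o[:364,:390]=a[:364,:390]; o[:308,390:800]=cv2.resize(w["img"],(410,308)); cv2.imwrite("pics/p1.png",o)
```

```text
[0.42044117 0.3362292  0.15560663] [ 3.13997000e+00  2.28384234e-03 -3.06899247e+00] [-0.1982523  -0.15564894 -0.90009483]
```

View pics/p1.png

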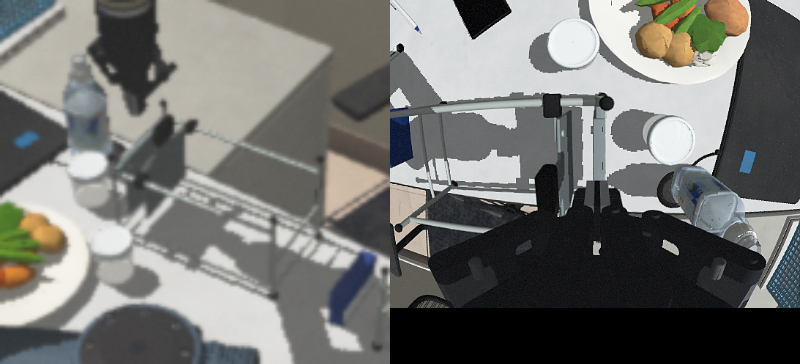

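Call:
step_arm:
  plan:
    - {"delta_rot":[0,0,0],"xyz":[0,-20,0],"claw":0}
    - {"delta_rot":[0,0,0],"xyz":[0,-20,0],"claw":0}
    - {"delta_rot":[0,0,0],"xyz":[0,-20,0],"claw":0}
    - {"delta_rot":[0,0,0],"xyz":[0,-20,0],"claw":0}
    - {"delta_rot":[0,0,0],"xyz":[0,-20,0],"claw":0}

```text
time_s: 3.2
eef_pos: [0.4276, 0.2359, 0.1565]
eef_rot: [3.141, 0.002, -3.067]
wrist_force: [-0.5, -0.5, 0.2]
opening: -0.0002
grip_force: 0.0
```

Call:
step_arm:
  plan:
    - {"delta_rot":[0,0,0],"xyz":[0,-20,0],"claw":0}
    - {"delta_rot":[0,0,0],"xyz":[0,-20,0],"claw":0}
    - {"delta_rot":[0,0,0],"xyz":[0,-20,0],"claw":0}
    - {"delta_rot":[0,0,0],"xyz":[0,-20,0],"claw":0}
    - {"delta_rot":[0,0,0],"xyz":[0,0,0],"claw":0}

```text
time_s: 3.7
eef_pos: [0.4339, 0.1551, 0.1564]
eef_rot: [-3.141, 0.002, -3.07]
wrist_force: [0.3, 0.1, 0.5]
opening: 0.0001
grip_force: 0.0
```

```bash
cat > fol.py <<'E'
from fit2 import *
A=[.433,.220,.0735,0]; B=[.431,-.193,-.079,0]
if __name__=="__main__":
    s=get_state(); print(s["time_s"],s["eef_pos"],s["eef_rot"],s["wrist_force"],"tcp in next",local(s["eef_pos"][None],A).round(4),"in full",local(s["eef_pos"][None],B).round(4))
    for n in("top","scene"):
        d=cam(n); L=local(cloud(d).reshape(-1,3),A)
        for m in mark_of(n,"follower_grip")[:2]: print(n,m["confidence"],local(atz(d,m["position"][0]*560,m["position"][1]*420,.162)[None],A).round(4))
        k=(abs(L[:,0])<.055)&(abs(L[:,1])<.125)&(L[:,2]>.124)&(L[:,2]<.185); h,e=np.histogram(L[k,1],np.arange(-.125,.126,.005)); print([(round(a*1000),int(q)) for a,q in zip(e,h) if q>5])
E
python3 fol.py
```

```text
3.7 [0.43390663 0.15508212 0.15642094] [-3.14149358e+00  1.67066171e-03 -3.07019929e+00] [0.30039501 0.0789626  0.47133166] tcp in next [[-0.0039 -0.0648  0.1564]] in full [[-0.0246  0.3472  0.1564]]
top 0.65 [[-0.0026  0.0878  0.162 ]]
[(70, 34), (75, 36), (80, 42), (110, 58), (115, 59), (120, 9)]
scene 0.94 [[0.0039 0.0959 0.162 ]]
[(70, 23), (75, 38), (80, 52), (85, 13), (110, 22), (115, 29), (120, 19)]
```

Run:
```python
from fol import *
d=cam("scene"); w=cam("wrist"); print(get_state()["time_s"])
o=np.zeros((364,800,3),np.uint8); o[:364,:390]=cv2.resize(d["img"][110:250,170:320],None,fx=2.6,fy=2.6)[:364,:390]; o[:308,390:800]=cv2.resize(w["img"],(410,308)); cv2.imwrite("pics/p2.png",o)
print(mark_of("wrist","follower_grip")[:2])
```

```text
4.0
[{'position': [0.8977, 0.5986], 'confidence': 0.77}]
```

View pics/p2.png

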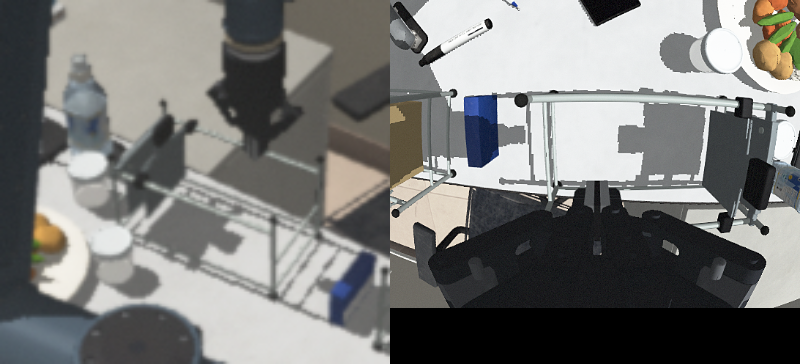

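Run:
```python
from fol import *
d=cam("scene"); c=cloud(d)
for v in range(140,174,3): print(v,[tuple(c[v,u].round(3)) for u in(264,268,272)])
t=get_state()["eef_pos"]; p=d["R"].T@(t-d["e"]); print(d["cx"]+d["fx"]*p[0]/p[2],d["cy"]+d["fy"]*p[1]/p[2])
```

```text
140 [(np.float64(0.397), np.float64(0.145), np.float64(0.334)), (np.float64(0.402), np.float64(0.134), np.float64(0.336)), (np.float64(0.416), np.float64(0.129), np.float64(0.329))]
143 [(np.float64(0.398), np.float64(0.146), np.float64(0.322)), (np.float64(0.407), np.float64(0.137), np.float64(0.32)), (np.float64(0.411), np.float64(0.126), np.float64(0.322))]
146 [(np.float64(0.419), np.float64(0.161), np.float64(0.29)), (np.float64(0.403), np.float64(0.135), np.float64(0.311)), (np.float64(0.423), np.float64(0.134), np.float64(0.299))]
149 [(np.float64(0.423), np.float64(0.164), np.float64(0.274)), (np.float64(0.415), np.float64(0.143), np.float64(0.288)), (np.float64(0.428), np.float64(0.137), np.float64(0.282))]
152 [(np.float64(0.424), np.float64(0.165), np.float64(0.261)), (np.float64(0.415), np.float64(0.143), np.float64(0.276)), (np.float64(0.422), np.float64(0.133), np.float64(0.276))]
155 [(np.float64(0.414), np.float64(0.158), np.float64(0.258)), (np.float64(0.415), np.float64(0.143), np.float64(0.264)), (np.float64(0.428), np.float64(0.137), np.float64(0.257))]
158 [(np.f
[... 418 characters left out ...]
p.float64(0.428), np.float64(0.153), np.float64(0.213)), (np.float64(0.44), np.float64(0.145), np.float64(0.208))]
167 [(np.float64(0.426), np.float64(0.167), np.float64(0.194)), (np.float64(0.431), np.float64(0.155), np.float64(0.197)), (np.float64(0.438), np.float64(0.144), np.float64(0.196))]
170 [(np.float64(0.663), np.float64(0.33), np.float64(-0.074)), (np.float64(0.431), np.float64(0.155), np.float64(0.183)), (np.float64(0.721), np.float64(0.328), np.float64(-0.116))]
173 [(np.float64(0.654), np.float64(0.324), np.float64(-0.081)), (np.float64(0.689), np.float64(0.328), np.float64(-0.11)), (np.float64(0.722), np.float64(0.329), np.float64(-0.135))]
268.07247672588596 175.6792975144596
```

Run:
```python
from fol import *
d=cam("scene"); c=cloud(d)
m=(np.hypot(c[...,0]-.434,c[...,1]-.155)<.03)&(c[...,2]>.13)&(c[...,2]<.21)
v,u=np.nonzero(m)
for r in range(v.min(),v.max()+1):
    k=v==r; print(r,u[k].min(),u[k].max(),c[r,u[k]].mean(0).round(4))
w=cam("wrist"); print(w["fx"],w["cx"],w["cy"],w["eye"],w["attitude"],w["eye"]-get_state()["eef_pos"])
L=local(c.reshape(-1,3),A); k=(abs(L[:,0])<.02)&(abs(L[:,1]-.0785)<.006)&(L[:,2]>.14); print(np.percentile(L[k,2],[5,50,90,97]))
cw=w["R"].T
for z in (0,-.02):
    p=cw@(get_state()["eef_pos"]-[0,0,z]-w["e"]); th=np.arctan2(np.hypot(p[0],p[1]),p[2]); a=np.arctan2(p[1],p[0]); print(w["cx"]+w["fx"]*th*np.cos(a),w["cy"]+w["fx"]*th*np.sin(a))
cv2.imwrite("pics/w3.png",cv2.resize(w["img"][200:340,180:400],None,fx=3,fy=3))
```

```text
163 263 263 [0.4264 0.1713 0.2093]
164 263 272 [0.4317 0.1571 0.2078]
165 263 272 [0.4302 0.1562 0.205 ]
166 263 272 [0.4273 0.1543 0.2037]
167 263 272 [0.4263 0.1537 0.2004]
168 264 271 [0.4256 0.1533 0.1967]
169 265 270 [0.4238 0.1521 0.1942]
170 265 270 [0.4245 0.1527 0.1891]
171 266 268 [0.4246 0.1548 0.1836]
325.19226210127806 282.5253790048625 208.401840401133 [0.36630707 0.15277972 0.32417278] [ 2.87439589e+00 -7.60558284e-04  1.64528555e+00] [-0.06678973 -0.00344374  0.1688902 ]
[0.15029865 0.16600478 0.17676419 0.1799408 ]
279.53903174644245 244.09334580465057
279.22563782480864 258.7656389073746
```

View pics/w3.png

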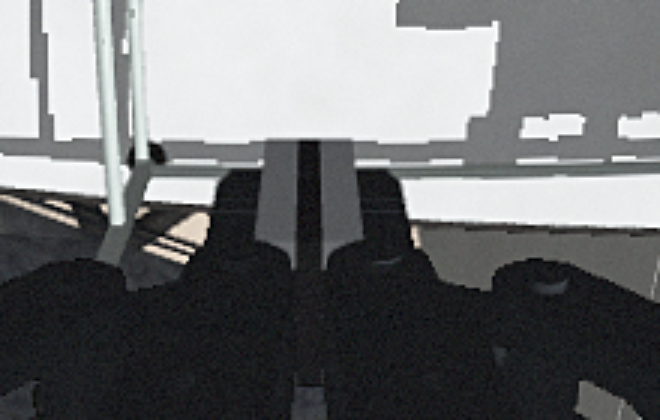

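Run:
```python
from fol import *
w=cam("wrist"); v,u=np.mgrid[0:420,0:560]; x=(u-w["cx"])/w["fx"]; y=(v-w["cy"])/w["fx"]; th=np.hypot(x,y); s=np.tan(th)/np.maximum(th,1e-6)
z=w["z_map"]; P=np.stack([x*s*z,y*s*z,z],-1)@w["R"].T+w["e"]
for r,cc in((100,280),(130,300),(150,330),(160,400)): print("desk?",P[r,cc].round(4))
for r in range(236,275,3): print(r,[tuple(float(q) for q in P[r,k].round(3)) for k in(272,283,294)])
L=local(P.reshape(-1,3),A); k=(abs(abs(L[:,0])-.065)<.006)&(abs(L[:,1])<.1)&(L[:,2]>.1)&(L[:,2]<.16); print(k.sum(),np.percentile(L[k,2],[10,50,90]))
```

```text
desk? [0.3451 0.1489 0.0004]
desk? [0.3707 0.1639 0.1238]
desk? [0.3907 0.2024 0.0006]
desk? [0.3663 0.1527 0.3241]
236 [(0.486, 0.151, 0.001), (0.485, 0.162, 0.001), (0.484, 0.174, 0.001)]
239 [(0.489, 0.151, 0.0), (0.488, 0.162, 0.0), (0.488, 0.174, -0.001)]
242 [(0.493, 0.151, 0.0), (0.492, 0.163, -0.0), (0.491, 0.174, 0.0)]
245 [(0.496, 0.151, 0.001), (0.495, 0.163, 0.001), (0.494, 0.175, 0.001)]
248 [(0.422, 0.152, 0.188), (0.422, 0.157, 0.188), (0.422, 0.162, 0.188)]
251 [(0.423, 0.152, 0.191), (0.422, 0.157, 0.191), (0.422, 0.162, 0.191)]
254 [(0.422, 0.152, 0.195), (0.422, 0.157, 0.194), (0.421, 0.162, 0.195)]
257 [(0.422, 0.152, 0.198), (0.422, 0.157, 0.198), (0.422, 0.162, 0.198)]
260 [(0.422, 0.153, 0.201), (0.422, 0.157, 0.202), (0.422, 0.162, 0.201)]
263 [(0.422, 0.153, 0.204), (0.422, 0.157, 0.205), (0.421, 0.162, 0.204)]
266 [(0.422, 0.153, 0.207), (0.422, 0.157, 0.207), (0.421, 0.161, 0.208)]
269 [(0.422, 0.153, 0.21), (0.422, 0.157, 0.209), (0.422, 0.161, 0.21)]
272 [(0.422, 0.153, 0.213), (0.422, 0.157, 0.212), (0.421, 0.161, 0.213)]
3745 [0.12309798 0.1248382  0.12933594]
```

Call:
step_arm:
  plan:
    - {"delta_rot":[0,0,0],"xyz":[0,0,-20],"claw":0}
    - {"delta_rot":[0,0,0],"xyz":[-4,43,0],"claw":0}
    - {"delta_rot":[0,0,0],"xyz":[0,44,0],"claw":0}
    - {"delta_rot":[0,0,0],"xyz":[0,44,0],"claw":0}
    - {"delta_rot":[0,0,0],"xyz":[0,44,0],"claw":0}

```text
time_s: 4.75
eef_pos: [0.4241, 0.3322, 0.1753]
eef_rot: [-3.142, 0.0, -3.069]
wrist_force: [0.9, 0.5, -1.0]
opening: 0.0002
grip_force: 0.0
```

Call:
step_arm:
  plan:
    - {"delta_rot":[0,0,0],"xyz":[0,0,0],"claw":0}
    - {"delta_rot":[0,0,0],"xyz":[0,0,15],"claw":0}
    - {"delta_rot":[0,0,0],"xyz":[0,0,15],"claw":0}
    - {"delta_rot":[0,0,0],"xyz":[0,0,12],"claw":0}
    - {"delta_rot":[0,0,0],"xyz":[0,0,0],"claw":0}

```text
time_s: 5.25
eef_pos: [0.4231, 0.3294, 0.1316]
eef_rot: [-3.14, -0.004, -3.069]
wrist_force: [-0.9, 0.8, 0.0]
opening: -0.0002
grip_force: 0.0
```

```bash
cat > tip.py <<'E'
from fol import *
def wcloud():
    w=cam("wrist"); v,u=np.mgrid[0:420,0:560]; x=(u-w["cx"])/w["fx"]; y=(v-w["cy"])/w["fx"]; th=np.hypot(x,y); s=np.tan(th)/np.maximum(th,1e-6)
    z=w["z_map"]; return np.stack([x*s*z,y*s*z,z],-1)@w["R"].T+w["e"],z>0,w
if __name__=="__main__":
    s=get_state(); t=s["eef_pos"]; P,ok,w=wcloud(); Q=P[ok]-t
    q=Q[(abs(Q[:,0])<.025)&(abs(Q[:,1])<.012)&(Q[:,2]>-.03)&(Q[:,2]<.09)]
    print(s["time_s"],t,s["wrist_force"],"next",local(t[None],A).round(4)); print("tip dz",np.percentile(q[:,2],[0,1,5,20]).round(4), "x",q[:,0].min())
E
python3 tip.py
```

```text
5.25 [0.42311775 0.32943581 0.13159669] [-0.92238589  0.82680773  0.04409125] next [[-0.0018  0.1099  0.1316]]
tip dz [-0.024  -0.0126 -0.0007  0.0368] x -0.024995798620291165
```

Call:
step_arm:
  plan:
    - {"delta_rot":[0,0,0],"xyz":[0,-15,0],"claw":0}
    - {"delta_rot":[0,0,0],"xyz":[0,-20,0],"claw":0}
    - {"delta_rot":[0,0,0],"xyz":[0,-20,0],"claw":0}
    - {"delta_rot":[0,0,0],"xyz":[0,-20,0],"claw":0}
    - {"delta_rot":[0,0,0],"xyz":[0,0,0],"claw":0}

```text
time_s: 5.8
eef_pos: [0.4302, 0.2534, 0.134]
eef_rot: [-3.141, 0.0, -3.071]
wrist_force: [0.4, 0.9, -0.3]
opening: 0.0001
grip_force: 0.0
```

```bash
python3 fol.py
```

```text
5.8 [0.43022934 0.25337948 0.13399966] [-3.14099186e+00  3.53779717e-04 -3.07149179e+00] [ 0.35909241  0.89460188 -0.28090396] tcp in next [[-0.0003  0.0335  0.134 ]] in full [[-0.036   0.4449  0.134 ]]
[(110, 6), (115, 10)]
scene 0.84 [[0.0015 0.0246 0.162 ]]
[(5, 43), (10, 33), (15, 47), (20, 7), (25, 7), (30, 12), (35, 6), (110, 32), (115, 29), (120, 20)]
```

Call:
step_arm:
  plan:
    - {"delta_rot":[0,0,0],"xyz":[0,-20,0],"claw":0}
    - {"delta_rot":[0,0,0],"xyz":[0,-20,0],"claw":0}
    - {"delta_rot":[0,0,0],"xyz":[0,-20,0],"claw":0}
    - {"delta_rot":[0,0,0],"xyz":[0,-20,0],"claw":0}
    - {"delta_rot":[0,0,0],"xyz":[0,-20,0],"claw":0}

```text
time_s: 6.5
eef_pos: [0.4379, 0.1566, 0.1337]
eef_rot: [3.141, 0.002, -3.067]
wrist_force: [0.7, 1.7, 1.2]
opening: -0.0001
grip_force: 1.0
```

Call:
step_arm:
  plan:
    - {"delta_rot":[0,0,0],"xyz":[0,0,0],"claw":0}
    - {"delta_rot":[0,0,0],"xyz":[0,8,0],"claw":0}
    - {"delta_rot":[0,0,0],"xyz":[0,0,-40],"claw":15}
    - {"delta_rot":[0,0,0],"xyz":[0,0,-40],"claw":30}
    - {"delta_rot":[0,0,0],"xyz":[0,0,-40],"claw":65}

```text
time_s: 7.0
eef_pos: [0.4359, 0.1659, 0.2545]
eef_rot: [3.141, -0.001, -3.066]
wrist_force: [0.7, -0.2, 0.1]
opening: 0.0387
grip_force: 0.0
```

```bash
python3 fol.py
```

```text
7.0 [0.43585079 0.16585158 0.25447454] [ 3.14112284e+00 -1.24296873e-03 -3.06639901e+00] [ 0.71656915 -0.16802984  0.13278667] tcp in next [[-0.0011 -0.0542  0.2545]] in full [[-0.0235  0.3581  0.2545]]
[(-85, 10), (110, 60), (115, 62)]
scene 0.8 [[ 0.0066 -0.0689  0.162 ]]
[(-95, 27), (-90, 33), (-85, 52), (-80, 6), (110, 25), (115, 29), (120, 22)]
```

Call:
step_arm:
  plan:
    - {"delta_rot":[0,0,0.078],"xyz":[0,0,0],"claw":62}
    - {"delta_rot":[0,0,0.077],"xyz":[0,0,0],"claw":62}
    - {"delta_rot":[0,0,0],"xyz":[-3,-41,0],"claw":62}
    - {"delta_rot":[0,0,0],"xyz":[-3,-41,0],"claw":62}
    - {"delta_rot":[0,0,0],"xyz":[-3,-41,0],"claw":62}

```text
time_s: 7.7
eef_pos: [0.434, 0.0408, 0.2515]
eef_rot: [3.141, -0.004, 3.062]
wrist_force: [0.8, -0.4, -0.7]
opening: 0.0529
grip_force: 0.0
```

Call:
step_arm:
  plan:
    - {"delta_rot":[0,0,0],"xyz":[-4,-41,0],"claw":62}
    - {"delta_rot":[0,0,0],"xyz":[-4,-41,0],"claw":62}
    - {"delta_rot":[0,0,0],"xyz":[-3,-40,0],"claw":62}
    - {"delta_rot":[0,0,0],"xyz":[-3,-40,0],"claw":62}
    - {"delta_rot":[0,0,0],"xyz":[0,0,0],"claw":62}

```text
time_s: 8.2
eef_pos: [0.4364, -0.1253, 0.2517]
eef_rot: [-3.141, -0.002, 3.055]
wrist_force: [-0.1, 0.4, 0.2]
opening: 0.0528
grip_force: 0.0
```

```bash
cat > look.py <<'E'
from tip import *
import sys
s=get_state(); t=s["eef_pos"]; P,ok,w=wcloud(); print(s["time_s"],t,s["eef_rot"],s["opening"],s["wrist_force"])
print("tcp full",local(t[None],B).round(4),"next",local(t[None],A).round(4))
F=(B if sys.argv[2]=="B" else A); L=local(P.reshape(-1,3),F).reshape(P.shape)
D=P-t
# finger points: within 40mm in x, 50 in y, above scene
q=D[ok&(abs(D[...,0])<.03)&(abs(D[...,1])<.06)&(P[...,2]>.16)]
h,e=np.histogram(q[:,1],np.arange(-.06,.061,.006)); print("finger y,minz",[(round(a*1000),int(n),round(1000*q[(q[:,1]>=a)&(q[:,1]<a+.006),2].min())) for a,n in zip(e,h) if n>3])
l=L[ok&(abs(L[...,0])<.074)&(abs(L[...,1])<.118)&(L[...,2]>.131)&(L[...,2]<.142)]
for y0 in np.arange(-.12,.118,.006):
    k=(l[:,1]>=y0)&(l[:,1]<y0+.006)
    if k.sum()>25: print("bar",l[k,1].mean().round(4),k.sum(),np.percentile(l[k,0],[2,98]).round(3))
cv2.imwrite(f"pics/{sys.argv[1]}.png",w["img"])
E
python3 look.py w4 B
```

```text
8.2 [ 0.4364051  -0.12527564  0.25171917] [-3.14106341e+00 -1.82649416e-03  3.05497307e+00] 0.05278218440292873 [-0.06604201  0.38787144  0.15349041]
tcp full [[0.     0.0679 0.2517]] next [[-0.022  -0.3446  0.2517]]
finger y,minz [(-60, 2328, 78), (-54, 5485, 75), (-48, 3148, 71), (-42, 859, 39), (-36, 1018, 36), (-30, 3216, 29), (-24, 2141, 32), (-18, 2053, 92), (-12, 2146, 98), (-6, 2231, 99), (0, 1924, 100), (6, 2048, 98), (12, 1937, 98), (18, 2118, 92), (24, 3399, 29), (30, 2151, 34), (36, 1093, 36), (42, 1414, 43), (48, 4829, 72), (54, 3666, 76)]
bar -0.1172 47 [-0.066  0.067]
bar -0.0788 99 [-0.018  0.072]
bar -0.075 884 [-0.071  0.069]
bar -0.0717 39 [-0.074 -0.02 ]
bar -0.0131 433 [-0.071  0.057]
bar -0.0116 129 [-0.073  0.033]
bar 0.0172 260 [-0.071  0.071]
bar 0.0189 348 [-0.071  0.067]
bar 0.0589 314 [-0.072  0.072]
bar 0.0605 159 [-0.071  0.069]
bar 0.0894 216 [-0.072  0.071]
bar 0.091 334 [-0.071  0.069]
```

View pics/w4.png

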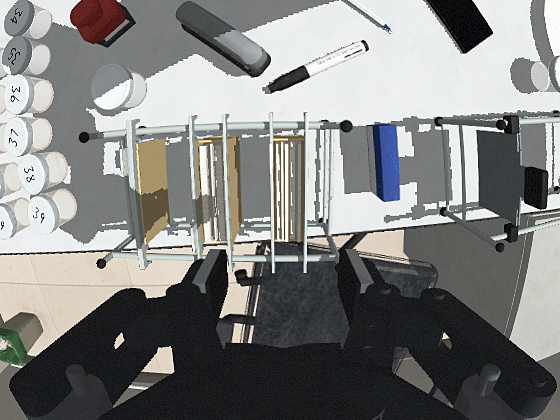

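Call:
step_arm:
  plan:
    - {"delta_rot":[0,0,-0.007],"xyz":[0,6.5,0],"claw":62}
    - {"delta_rot":[0,0,0],"xyz":[0,0,35],"claw":62}
    - {"delta_rot":[0,0,0],"xyz":[0,0,30],"claw":62}
    - {"delta_rot":[0,0,0],"xyz":[0,0,20],"claw":62}
    - {"delta_rot":[0,0,0],"xyz":[0,0,0],"claw":62}

```text
time_s: 8.75
eef_pos: [0.4341, -0.1117, 0.1657]
eef_rot: [3.138, -0.008, 3.07]
wrist_force: [-1.2, 0.2, -0.2]
opening: 0.0528
grip_force: 0.0
```

```bash
python3 look.py w5 B
```

```text
8.75 [ 0.43413277 -0.111689    0.16569285] [ 3.13763518 -0.00756636  3.06977914] 0.05282976833650812 [-1.15208307  0.22143305 -0.21131952]
tcp full [[-0.0033  0.0813  0.1657]] next [[-0.0232 -0.3309  0.1657]]
finger y,minz [(-60, 2697, 76), (-54, 5486, 74), (-48, 2709, 71), (-42, 831, 37), (-36, 1149, 35), (-30, 3348, 29), (-24, 2060, 80), (-18, 2084, 94), (-12, 2152, 98), (-6, 2164, 99), (0, 1923, 100), (6, 2070, 98), (12, 1947, 98), (18, 2150, 92), (24, 3417, 28), (30, 1958, 35), (36, 1045, 36), (42, 1530, 50), (48, 5069, 73), (54, 3509, 76)]
bar -0.1171 76 [-0.067  0.067]
bar -0.0789 158 [-0.058  0.072]
bar -0.0748 1487 [-0.071  0.068]
bar -0.0716 62 [-0.074 -0.022]
bar -0.013 726 [-0.071  0.05 ]
bar -0.0116 371 [-0.073  0.043]
bar 0.0172 335 [-0.07   0.026]
bar 0.0189 530 [-0.072  0.023]
bar 0.0589 509 [-0.072  0.069]
bar 0.0605 423 [-0.071  0.068]
bar 0.0894 394 [-0.069  0.071]
bar 0.091 623 [-0.072  0.07 ]
```

Call:
step_arm:
  plan:
    - {"delta_rot":[0,0,0],"xyz":[-2,-5,0],"claw":62}
    - {"delta_rot":[0,0,0],"xyz":[0,0,0],"claw":62}
    - {"delta_rot":[0,0,0],"xyz":[0,0,0],"claw":62}
    - {"delta_rot":[0,0,0],"xyz":[0,0,0],"claw":62}
    - {"delta_rot":[0,0,0],"xyz":[0,0,0],"claw":62}

```text
time_s: 9.3
eef_pos: [0.4385, -0.1207, 0.1687]
eef_rot: [-3.141, 0.001, 3.067]
wrist_force: [0.3, -0.2, 0.3]
opening: 0.0528
grip_force: 0.0
```

Run:
```python
from tip import *
for i in range(6):
    P,ok,w=wcloud(); s=get_state(); t=s["eef_pos"]
    # finger front-face points just above tips: inner edges in full frame
    L=local(P[ok],B); k=(L[:,2]>t[2]+.030)&(L[:,2]<t[2]+.05)&(abs(L[:,0]-0)<.03); y=L[k,1]; c=.0775
    print(t.round(4),s["eef_rot"].round(4),local(t[None],B).round(4),"inner",y[y<c].max().round(4),y[y>c].min().round(4),"outer",y.min().round(4),y.max().round(4))
```

```text
[ 0.4385 -0.1206  0.1686] [-3.1414e+00  6.0000e-04  3.0665e+00] [[0.0017 0.0727 0.1686]] inner 0.0482 0.1001 outer 0.034 0.1144
[ 0.4384 -0.1206  0.1685] [-3.1415e+00  4.0000e-04  3.0666e+00] [[0.0017 0.0727 0.1685]] inner 0.0482 0.1001 outer 0.0338 0.1144
[ 0.4384 -0.1206  0.1684] [-3.1415e+00  1.0000e-04  3.0666e+00] [[0.0016 0.0728 0.1684]] inner 0.0482 0.1003 outer 0.0338 0.1144
[ 0.4384 -0.1206  0.1684] [-3.1416e+00  1.0000e-04  3.0667e+00] [[0.0016 0.0728 0.1684]] inner 0.0482 0.1002 outer 0.0339 0.1144
[ 0.4383 -0.1206  0.1683] [ 3.1415 -0.      3.0666] [[0.0016 0.0728 0.1683]] inner 0.0482 0.1002 outer 0.034 0.1143
[ 0.4384 -0.1206  0.1683] [ 3.1416 -0.      3.0667] [[0.0016 0.0728 0.1683]] inner 0.0483 0.1002 outer 0.0341 0.1146
```

Call:
step_arm:
  plan:
    - {"delta_rot":[0,0,0],"xyz":[0,0,25],"claw":62}
    - {"delta_rot":[0,0,0],"xyz":[0,0,25],"claw":62}
    - {"delta_rot":[0,0,0],"xyz":[0,0,18],"claw":62}
    - {"delta_rot":[0,0,0],"xyz":[0,0,8],"claw":62}
    - {"delta_rot":[0,0,0],"xyz":[0,0,0],"claw":62}

```text
time_s: 10.1
eef_pos: [0.4378, -0.1203, 0.0915]
eef_rot: [3.141, -0.002, 3.067]
wrist_force: [0.1, -0.1, 0.5]
opening: 0.053
grip_force: 0.0
```

```bash
python3 look.py w6 B
```

```text
10.1 [ 0.43781751 -0.12026693  0.09146159] [ 3.14055626e+00 -2.21753053e-03  3.06665153e+00] 0.05304965177847539 [ 0.08281362 -0.11883923  0.53256984]
tcp full [[0.0011 0.073  0.0915]] next [[-0.0202 -0.3397  0.0915]]
finger y,minz [(-60, 2482, 76), (-54, 5491, 75), (-48, 2961, 71), (-42, 745, 71), (-36, 865, 69), (-30, 1758, 69), (-24, 2078, 79), (-18, 2060, 94), (-12, 2147, 98), (-6, 2192, 99), (0, 1929, 99), (6, 2054, 98), (12, 1956, 98), (18, 2138, 93), (24, 2303, 69), (30, 1539, 69), (36, 836, 69), (42, 1432, 71), (48, 4930, 73), (54, 3623, 75)]
bar -0.1172 59 [0.062 0.067]
bar -0.0789 167 [-0.021  0.061]
bar -0.0744 1762 [-0.065  0.057]
bar -0.0715 165 [-0.073 -0.005]
bar -0.013 1069 [-0.072  0.042]
bar -0.0115 716 [-0.073  0.039]
bar 0.0172 653 [-0.072  0.05 ]
bar 0.019 1180 [-0.073  0.008]
bar 0.0351 40 [-0.007 -0.005]
bar 0.0383 94 [-0.01  -0.006]
bar 0.0462 244 [-0.011  0.011]
bar 0.0481 132 [-0.009  0.011]
bar 0.059 836 [-0.073  0.033]
bar 0.0605 755 [-0.072  0.031]
bar 0.0893 946 [-0.072  0.033]
bar 0.0909 1002 [-0.072  0.032]
bar 0.101 253 [-0.011  0.011]
bar 0.1047 135 [-0.011 -0.01 ]
bar 0.1119 100 [-0.007 -0.006]
```

View pics/w6.png

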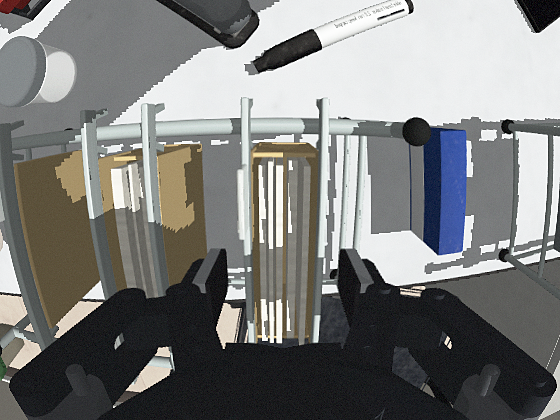

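Call:
step_arm:
  plan:
    - {"delta_rot":[0,0,0],"xyz":[0,0,0],"claw":30}
    - {"delta_rot":[0,0,0],"xyz":[0,0,0],"claw":25}
    - {"delta_rot":[0,0,0],"xyz":[0,0,0],"claw":25}
    - {"delta_rot":[0,0,0],"xyz":[0,0,0],"claw":25}
    - {"delta_rot":[0,0,0],"xyz":[0,0,0],"claw":25}
  squeeze: 50

```text
time_s: 10.65
eef_pos: [0.4394, -0.1211, 0.0933]
eef_rot: [-3.14, 0.003, 3.067]
wrist_force: [-0.4, 0.0, 7.1]
opening: 0.0326
grip_force: 51.7
```

Call:
step_arm:
  plan:
    - {"delta_rot":[0,0,0],"xyz":[0,0,-8],"claw":25}
    - {"delta_rot":[0,0,0],"xyz":[0,0,-12],"claw":25}
    - {"delta_rot":[0,0,0],"xyz":[0,0,-15],"claw":25}
    - {"delta_rot":[0,0,0],"xyz":[0,0,0],"claw":25}
    - {"delta_rot":[0,0,0],"xyz":[0,0,0],"claw":25}

```text
time_s: 11.15
eef_pos: [0.4381, -0.1203, 0.1274]
eef_rot: [3.142, -0.0, 3.067]
wrist_force: [0.4, -0.5, -2.7]
opening: 0.0329
grip_force: 50.9
```

```bash
cat > held.py <<'E'
from tip import *
import sys
s=get_state(); t=s["eef_pos"]; yaw=s["eef_rot"][2]; print(s["time_s"],t.round(4),s["eef_rot"].round(4),s["opening"],s["grip_force"],s["wrist_force"].round(1),"next",local(t[None],A).round(4),"full",local(t[None],B).round(4))
P,ok,w=wcloud(); L=local(P[ok],[t[0],t[1],yaw-np.pi if yaw>0 else yaw+np.pi,0]); L[:,2]-=t[2]
for z in np.arange(.02,.06,.003):
    q=L[(abs(L[:,1])<.0185)&(abs(L[:,1])>.012)&(abs(L[:,0])<.085)&(L[:,2]>=z)&(L[:,2]<z+.003)]
    if len(q)>10: print(round(z,3),len(q),np.percentile(q[:,0],[0,1,50,99]).round(4),"y",q[:,1].min().round(4),q[:,1].max().round(4))
for n in("scene",):
    d=cam(n); print([(round(m["confidence"],2),atz(d,m["position"][0]*560,m["position"][1]*420,t[2]+.035).round(3)) for m in mark_of(n,"box_file_a")[:3]])
cv2.imwrite(f"pics/{sys.argv[1]}.png",w["img"])
E
python3 held.py w7
```

```text
11.15 [ 0.4381 -0.1203  0.1274] [ 3.1416 -0.      3.0669] 0.03285374579277477 50.94659060239792 [ 0.4 -0.5 -2.7] next [[-0.0199 -0.3398  0.1274]] full [[0.0014 0.073  0.1274]]
0.02 250 [-0.0789 -0.0788 -0.0164  0.0479] y -0.0134 0.0168
0.023 399 [-0.0782 -0.0764 -0.014   0.0469] y -0.0134 0.0165
0.026 378 [-0.0775 -0.0767 -0.0148  0.046 ] y -0.0134 0.0163
0.029 26 [-0.0769 -0.0769 -0.061   0.0144] y -0.0176 0.016
0.032 286 [-0.0774 -0.0764 -0.0287  0.0401] y -0.0182 0.0159
0.035 381 [-0.0776 -0.0756 -0.0274  0.0373] y -0.0184 0.0159
0.038 709 [-0.0782 -0.0775 -0.0287  0.0356] y -0.0184 0.0185
0.041 2709 [-0.078  -0.0768 -0.0261  0.0344] y -0.0185 0.0185
0.044 184 [-0.0522 -0.052  -0.0113  0.0095] y -0.0185 0.0185
0.047 188 [-0.0523 -0.0521 -0.0109  0.0097] y -0.0183 0.0185
0.05 200 [-0.0521 -0.052  -0.0113  0.0098] y -0.0184 0.0185
0.053 289 [-0.0522 -0.0518 -0.0282  0.0094] y -0.0184 0.0185
0.056 530 [-0.0521 -0.0518 -0.0347  0.0096] y -0.0185 0.0183
0.059 146 [-0.0121 -0.012  -0.0052  0.0108] y -0.0185 0.0183
[(0.97, array([ 0.394, -0.2  ,  0.162])), (0.77, array([ 0.442, -0.129,  0.162]))]
```

Call:
step_arm:
  plan:
    - {"delta_rot":[0,0,0],"xyz":[0,0,-35],"claw":25}
    - {"delta_rot":[0,0,0],"xyz":[0,0,-35],"claw":25}
    - {"delta_rot":[0,0,0],"xyz":[0,0,-35],"claw":25}
    - {"delta_rot":[0,0,-0.074],"xyz":[0,0,-25],"claw":25}
    - {"delta_rot":[0,0,-0.074],"xyz":[0,0,0],"claw":25}

```text
time_s: 11.8
eef_pos: [0.4404, -0.1216, 0.2602]
eef_rot: [-3.138, 0.006, -3.065]
wrist_force: [-0.0, -0.7, -1.0]
opening: 0.033
grip_force: 51.0
```

Call:
step_arm:
  plan:
    - {"delta_rot":[0,0,0],"xyz":[-1,20,0],"claw":25}
    - {"delta_rot":[0,0,0],"xyz":[-2,30,0],"claw":25}
    - {"delta_rot":[0,0,0],"xyz":[-2,30,0],"claw":25}
    - {"delta_rot":[0,0,0],"xyz":[-2,30,0],"claw":25}
    - {"delta_rot":[0,0,0],"xyz":[-2,30,0],"claw":25}

```text
time_s: 12.3
eef_pos: [0.4363, 0.021, 0.2565]
eef_rot: [3.141, -0.002, -3.069]
wrist_force: [-0.3, -0.4, -1.5]
opening: 0.0326
grip_force: 50.9
```

Call:
step_arm:
  plan:
    - {"delta_rot":[0,0,0],"xyz":[-2,30,0],"claw":25}
    - {"delta_rot":[0,0,0],"xyz":[-2,30,0],"claw":25}
    - {"delta_rot":[0,0,0],"xyz":[-2,30,0],"claw":25}
    - {"delta_rot":[0,0,0],"xyz":[-2,30,0],"claw":25}
    - {"delta_rot":[0,0,0],"xyz":[-1,30,0],"claw":25}

```text
time_s: 12.8
eef_pos: [0.4344, 0.1712, 0.2564]
eef_rot: [-3.141, -0.002, -3.068]
wrist_force: [0.4, -0.3, -1.6]
opening: 0.033
grip_force: 50.9
```

Call:
step_arm:
  plan:
    - {"delta_rot":[0,0,0],"xyz":[-1,30,0],"claw":25}
    - {"delta_rot":[0,0,0],"xyz":[-1,30,0],"claw":25}
    - {"delta_rot":[0,0,0],"xyz":[-1,26,0],"claw":25}
    - {"delta_rot":[0,0,0],"xyz":[0,0,0],"claw":25}
    - {"delta_rot":[0,0,0],"xyz":[0,0,0],"claw":25}

```text
time_s: 13.3
eef_pos: [0.431, 0.256, 0.2563]
eef_rot: [-3.14, -0.002, -3.067]
wrist_force: [0.3, -0.1, -1.2]
opening: 0.0327
grip_force: 51.0
```

```bash
python3 held.py w8
python3 - <<'E'
from fol import *
# refit frame from wrist depth
from tip import wcloud
P,ok,w=wcloud(); c=P[ok]; a,e,k=frame(c,list(A)); print("wrist next fit",a.round(4),e,k)
E
```

```text
13.3 [0.431  0.256  0.2563] [-3.1405e+00 -2.3000e-03 -3.0668e+00] 0.03272049530280275 50.967695116996765 [ 0.3 -0.1 -1.2] next [[0.0007 0.036  0.2563]] full [[-0.0354  0.4476  0.2563]]
0.02 257 [-0.0786 -0.0786 -0.0159  0.0491] y -0.0135 0.017
0.023 409 [-0.078  -0.077  -0.0115  0.0464] y -0.0134 0.0165
0.026 394 [-0.0773 -0.0765 -0.0157  0.0463] y -0.0133 0.0164
0.029 23 [-0.0767 -0.0767 -0.0595  0.0293] y -0.0178 0.0162
0.032 283 [-0.0772 -0.0767 -0.0291  0.0402] y -0.0184 0.016
0.035 366 [-0.0774 -0.0751 -0.0254  0.0379] y -0.0182 0.016
0.038 688 [-0.0775 -0.0766 -0.0228  0.0356] y -0.0185 0.0185
0.041 2717 [-0.0775 -0.0766 -0.0271  0.0347] y -0.0184 0.0185
0.044 175 [-0.0644 -0.0519 -0.0108  0.01  ] y -0.0185 0.0184
0.047 188 [-0.0519 -0.0517 -0.0109  0.0102] y -0.0185 0.0184
0.05 212 [-0.0519 -0.0518 -0.0108  0.0107] y -0.0184 0.0184
0.053 258 [-0.0518 -0.0517 -0.0115  0.0099] y -0.0185 0.0184
0.056 560 [-0.0518 -0.0513 -0.0346  0.0092] y -0.0185 0.0185
0.059 145 [-0.0118 -0.0116 -0.0056  0.0108] y -0.0185 0.0185
[(0.79, array([0.435, 0.246, 0.291])), (0.58, array([ 0.284, -0.236,  0.291]))]
wrist next fit [0.4332 0.2224 0.0721 0.0011] 0.002380147763017194 2709
```

View pics/w8.png

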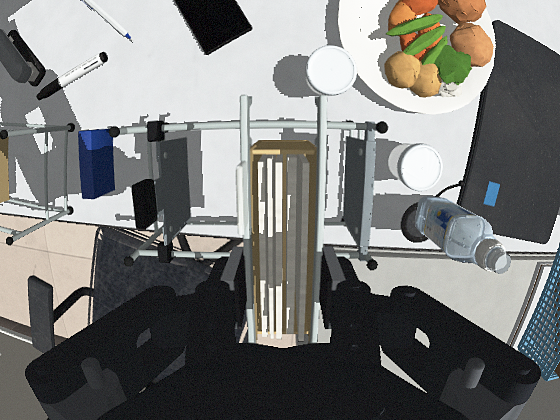

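Call:
step_arm:
  plan:
    - {"delta_rot":[0,0,0],"xyz":[-0.5,20,0],"claw":25}
    - {"delta_rot":[0,0,0],"xyz":[0,10,0],"claw":25}
    - {"delta_rot":[0,0,0],"xyz":[0,0,25],"claw":25}
    - {"delta_rot":[0,0,0],"xyz":[0,0,30],"claw":25}
    - {"delta_rot":[0,0,0],"xyz":[0,0,30],"claw":25}

```text
time_s: 14.0
eef_pos: [0.4307, 0.2858, 0.1719]
eef_rot: [3.141, 0.002, -3.068]
wrist_force: [-0.1, -0.3, -1.9]
opening: 0.0327
grip_force: 51.0
```

Call:
step_arm:
  plan:
    - {"delta_rot":[0,0,0],"xyz":[0,0,20],"claw":25}
    - {"delta_rot":[0,0,0],"xyz":[0,0,15],"claw":25}
    - {"delta_rot":[0,0,0],"xyz":[0,0,5],"claw":25}
    - {"delta_rot":[0,0,0],"xyz":[0,0,0],"claw":25}
    - {"delta_rot":[0,0,0],"xyz":[0,0,0],"claw":25}

```text
time_s: 14.5
eef_pos: [0.4309, 0.2861, 0.133]
eef_rot: [3.141, 0.001, -3.069]
wrist_force: [-0.3, -0.7, -1.7]
opening: 0.0324
grip_force: 51.0
```

```bash
python3 held.py w9|head -12
python3 - <<'E'
from tip import *
P,ok,w=wcloud(); c=P[ok]; a,e,k=frame(c,list(A)); print("wrist next fit",a.round(4),e,k)
E
```

```text
14.5 [0.4309 0.2861 0.133 ] [ 3.1412e+00  1.5000e-03 -3.0686e+00] 0.032424987514696496 50.986100882291794 [-0.3 -0.7 -1.7] next [[0.0028 0.066  0.133 ]] full [[-0.0379  0.4776  0.133 ]]
0.02 248 [-0.0787 -0.0786 -0.0178  0.0485] y -0.0136 0.017
0.023 384 [-0.078  -0.0759 -0.0122  0.0464] y -0.0134 0.0164
0.026 398 [-0.0773 -0.0764 -0.0144  0.0468] y -0.0134 0.0163
0.029 30 [-0.0767 -0.0767 -0.0609  0.0129] y -0.0176 0.016
0.032 284 [-0.0773 -0.0762 -0.0297  0.04  ] y -0.0182 0.016
0.035 372 [-0.0775 -0.0758 -0.0259  0.0373] y -0.0185 0.0159
0.038 785 [-0.0777 -0.0772 -0.0293  0.0356] y -0.0185 0.0185
0.041 2642 [-0.0776 -0.0767 -0.0257  0.0344] y -0.0185 0.0185
0.044 176 [-0.0521 -0.0519 -0.011   0.01  ] y -0.0184 0.0184
0.047 183 [-0.052  -0.0519 -0.0111  0.0105] y -0.0184 0.0185
0.05 200 [-0.052  -0.0519 -0.0111  0.0092] y -0.0183 0.0184
wrist next fit [0.4335 0.222  0.0697 0.001 ] 0.002292039259944324 5103
```

Call:
step_arm:
  plan:
    - {"delta_rot":[0,0,0],"xyz":[1,0,8],"claw":25}
    - {"delta_rot":[0,0,0],"xyz":[0,0,8],"claw":25}
    - {"delta_rot":[0,0,0],"xyz":[0,0,8],"claw":25}
    - {"delta_rot":[0,0,0],"xyz":[0,0,8],"claw":25}
    - {"delta_rot":[0,0,0],"xyz":[0,0,0],"claw":25}

```text
time_s: 15.2
eef_pos: [0.4281, 0.2854, 0.0988]
eef_rot: [-3.141, -0.003, -3.068]
wrist_force: [0.3, -0.5, -1.7]
opening: 0.0325
grip_force: 51.0
```

Call:
step_arm:
  plan:
    - {"delta_rot":[0,0,0],"xyz":[0,0,5],"claw":25}
    - {"delta_rot":[0,0,0],"xyz":[0,0,4],"claw":25}
    - {"delta_rot":[0,0,0],"xyz":[0,0,0],"claw":25}
    - {"delta_rot":[0,0,0],"xyz":[0,0,0],"claw":25}
    - {"delta_rot":[0,0,0],"xyz":[0,0,0],"claw":25}

```text
time_s: 15.7
eef_pos: [0.4296, 0.286, 0.0931]
eef_rot: [3.141, 0.002, -3.068]
wrist_force: [-2.0, -1.4, 11.5]
opening: 0.0325
grip_force: 52.7
```

```bash
python3 look.py w10 A
```

```text
15.7 [0.4296015  0.28604547 0.0931375 ] [ 3.14121982e+00  1.71149106e-03 -3.06818231e+00] 0.032465558678637034 [-1.96285592 -1.37545242 11.48185798]
tcp full [[-0.0392  0.4774  0.0931]] next [[0.0015 0.0661 0.0931]]
finger y,minz [(-60, 1897, 94), (-54, 2756, 77), (-48, 4610, 72), (-42, 2323, 70), (-36, 1546, 68), (-30, 1550, 67), (-24, 2461, 67), (-18, 2704, 67), (-12, 2152, 98), (-6, 1961, 99), (0, 1946, 100), (6, 2478, 98), (12, 2541, 76), (18, 2300, 67), (24, 1687, 67), (30, 1143, 68), (36, 1793, 69), (42, 4275, 71), (48, 3572, 75), (54, 2245, 89)]
bar -0.1168 71 [0.062 0.068]
bar -0.0794 977 [-0.049  0.043]
bar -0.0777 39 [-0.05   0.018]
bar 0.0398 108 [-0.006 -0.005]
bar 0.0456 104 [-0.01  -0.005]
bar 0.0524 1711 [-0.072  0.035]
bar 0.0827 1598 [-0.072  0.035]
bar 0.0852 478 [-0.072  0.031]
bar 0.0936 100 [-0.01  -0.005]
bar 0.0968 39 [-0.006 -0.005]
bar 0.1136 132 [-0.049  0.011]
bar 0.116 799 [-0.05   0.011]
```

Call:
step_arm:
  plan:
    - {"delta_rot":[0,0,0],"xyz":[0,0,0],"claw":45}
    - {"delta_rot":[0,0,0],"xyz":[0,0,0],"claw":52}
    - {"delta_rot":[0,0,0],"xyz":[0,0,0],"claw":52}
    - {"delta_rot":[0,0,0],"xyz":[0,0,0],"claw":52}
    - {"delta_rot":[0,0,0],"xyz":[0,0,-10],"claw":52}

```text
time_s: 16.25
eef_pos: [0.4281, 0.2854, 0.1004]
eef_rot: [-3.141, -0.003, -3.069]
wrist_force: [0.6, -0.4, 0.7]
opening: 0.0444
grip_force: 0.0
```

Call:
step_arm:
  plan:
    - {"delta_rot":[0,0,0],"xyz":[0,0,-20],"claw":55}
    - {"delta_rot":[0,0,0],"xyz":[0,0,-40],"claw":60}
    - {"delta_rot":[0,0,0],"xyz":[0,0,-45],"claw":62}
    - {"delta_rot":[0,0,0],"xyz":[0,0,-45],"claw":62}
    - {"delta_rot":[0,0,0],"xyz":[0,0,0],"claw":62}

```text
time_s: 16.75
eef_pos: [0.4334, 0.2877, 0.2584]
eef_rot: [3.137, 0.014, -3.068]
wrist_force: [0.3, 0.6, 0.4]
opening: 0.0531
grip_force: 0.0
```

```bash
python3 look.py w11 A
```

```text
16.75 [0.43335424 0.2876822  0.25839436] [ 3.13710769  0.01448888 -3.06814977] 0.05311064968704605 [0.27321858 0.59478213 0.3951901 ]
tcp full [[-0.0356  0.4794  0.2584]] next [[0.0053 0.0675 0.2584]]
finger y,minz [(-60, 3048, 75), (-54, 5050, 73), (-48, 2335, 70), (-42, 985, 36), (-36, 1520, 35), (-30, 3582, 29), (-24, 2222, 33), (-18, 1960, 98), (-12, 2053, 98), (-6, 1948, 99), (0, 1965, 99), (6, 2350, 98), (12, 2080, 99), (18, 2003, 91), (24, 3347, 29), (30, 1492, 33), (36, 817, 36), (42, 1784, 71), (48, 5499, 73), (54, 3403, 74)]
bar -0.1168 50 [-0.067  0.068]
bar -0.0795 273 [-0.053  0.054]
bar 0.0523 434 [-0.071  0.072]
bar 0.0828 386 [-0.07  0.07]
bar 0.0845 141 [-0.071  0.049]
bar 0.116 313 [-0.049  0.051]
```

View pics/w11.png

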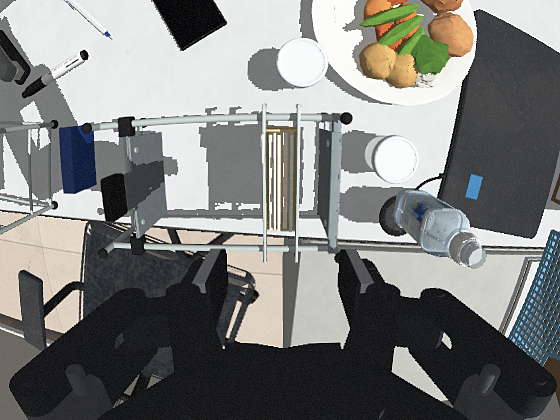

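Call:
step_arm:
  plan:
    - {"delta_rot":[0,0,0.075],"xyz":[0,0,0],"claw":62}
    - {"delta_rot":[0,0,0.075],"xyz":[0,0,0],"claw":62}
    - {"delta_rot":[0,0,0],"xyz":[-3,-40,0],"claw":62}
    - {"delta_rot":[0,0,0],"xyz":[-3,-40,0],"claw":62}
    - {"delta_rot":[0,0,0],"xyz":[-3,-40,0],"claw":62}

```text
time_s: 17.3
eef_pos: [0.4275, 0.1644, 0.2501]
eef_rot: [-3.141, -0.003, 3.066]
wrist_force: [-0.2, -0.2, -1.1]
opening: 0.0528
grip_force: 0.0
```

Call:
step_arm:
  plan:
    - {"delta_rot":[0,0,0],"xyz":[-3,-40,0],"claw":62}
    - {"delta_rot":[0,0,0],"xyz":[-3,-40,0],"claw":62}
    - {"delta_rot":[0,0,0],"xyz":[-3,-40,0],"claw":62}
    - {"delta_rot":[0,0,0],"xyz":[-3,-40,0],"claw":62}
    - {"delta_rot":[0,0,0],"xyz":[-3,-40,0],"claw":62}

```text
time_s: 17.8
eef_pos: [0.4272, -0.0362, 0.2503]
eef_rot: [3.141, -0.003, 3.065]
wrist_force: [0.6, -0.5, -0.0]
opening: 0.0532
grip_force: 0.0
```

Call:
step_arm:
  plan:
    - {"delta_rot":[0,0,0],"xyz":[-3,-40,0],"claw":62}
    - {"delta_rot":[0,0,0],"xyz":[-3,-40,0],"claw":62}
    - {"delta_rot":[0,0,0],"xyz":[-3,-40,0],"claw":62}
    - {"delta_rot":[0,0,0],"xyz":[-5,-36,0],"claw":62}
    - {"delta_rot":[0,0,0],"xyz":[0,0,0],"claw":62}

```text
time_s: 18.3
eef_pos: [0.4307, -0.1959, 0.2504]
eef_rot: [-3.14, -0.0, 3.06]
wrist_force: [-0.6, 0.7, 0.2]
opening: 0.0526
grip_force: 0.0
```

Call:
step_arm:
  plan:
    - {"delta_rot":[0,0,0],"xyz":[0,0,40],"claw":62}
    - {"delta_rot":[0,0,0],"xyz":[0,0,40],"claw":62}
    - {"delta_rot":[0,0,0],"xyz":[0,0,0],"claw":62}
    - {"delta_rot":[0,0,0],"xyz":[0,0,0],"claw":62}
    - {"delta_rot":[0,0,0],"xyz":[0,0,0],"claw":62}

```text
time_s: 18.8
eef_pos: [0.4315, -0.1919, 0.1727]
eef_rot: [-3.14, 0.002, 3.065]
wrist_force: [0.2, 0.3, 0.1]
opening: 0.0526
grip_force: 0.0
```

```bash
python3 look.py w12 B; python3 look.py w12 B|head -2
```

```text
18.8 [ 0.4315134  -0.19188788  0.17270552] [-3.14023342e+00  2.16614205e-03  3.06544425e+00] 0.052582321619596376 [0.18850477 0.29385274 0.12471066]
tcp full [[0.0004 0.0011 0.1727]] next [[-0.0317 -0.4107  0.1727]]
finger y,minz [(-60, 2352, 76), (-54, 5445, 75), (-48, 3191, 71), (-42, 870, 40), (-36, 1016, 35), (-30, 3238, 29), (-24, 2118, 34), (-18, 2063, 93), (-12, 2130, 98), (-6, 2230, 99), (0, 1916, 99), (6, 2060, 99), (12, 1971, 98), (18, 2112, 92), (24, 3366, 30), (30, 2150, 34), (36, 1093, 36), (42, 1322, 41), (48, 4841, 72), (54, 3728, 75)]
bar -0.1173 48 [-0.067 -0.062]
bar -0.0787 151 [-0.02   0.047]
bar -0.075 1467 [-0.072  0.044]
bar -0.0718 45 [-0.073 -0.043]
bar -0.0133 772 [-0.071  0.07 ]
bar -0.0117 99 [-0.073  0.006]
bar 0.017 628 [-0.071  0.071]
bar 0.0186 339 [-0.072  0.067]
18.85 [ 0.4317236  -0.19210256  0.17300094] [-3.13967377e+00  3.03278066e-03  3.06536485e+00] 0.053142972409631256 [-0.36505541 -0.50088634  0.27869438]
tcp full [[0.0007 0.001  0.173 ]] next [[-0.0315 -0.4109  0.173 ]]
```

Call:
step_arm:
  plan:
    - {"delta_rot":[0,0,0],"xyz":[0,0,25],"claw":62}
    - {"delta_rot":[0,0,0],"xyz":[0,0,25],"claw":62}
    - {"delta_rot":[0,0,0],"xyz":[0,0,20],"claw":62}
    - {"delta_rot":[0,0,0],"xyz":[0,0,9],"claw":62}
    - {"delta_rot":[0,0,0],"xyz":[0,0,0],"claw":62}

```text
time_s: 19.4
eef_pos: [0.4305, -0.1916, 0.0923]
eef_rot: [3.141, -0.0, 3.065]
wrist_force: [-1.3, -0.1, 0.2]
opening: 0.0528
grip_force: 0.0
```

Call:
step_arm:
  plan:
    - {"delta_rot":[0,0,0],"xyz":[0,0,0],"claw":30}
    - {"delta_rot":[0,0,0],"xyz":[0,0,0],"claw":25}
    - {"delta_rot":[0,0,0],"xyz":[0,0,0],"claw":25}
    - {"delta_rot":[0,0,0],"xyz":[0,0,0],"claw":25}
    - {"delta_rot":[0,0,0],"xyz":[0,0,0],"claw":25}
  squeeze: 50

```text
time_s: 19.9
eef_pos: [0.4315, -0.1923, 0.0936]
eef_rot: [-3.14, 0.003, 3.064]
wrist_force: [0.1, 0.6, 6.7]
opening: 0.0327
grip_force: 51.4
```

Call:
step_arm:
  plan:
    - {"delta_rot":[0,0,0],"xyz":[0,0,-8],"claw":25}
    - {"delta_rot":[0,0,0],"xyz":[0,0,-12],"claw":25}
    - {"delta_rot":[0,0,0],"xyz":[0,0,-15],"claw":25}
    - {"delta_rot":[0,0,0],"xyz":[0,0,0],"claw":25}
    - {"delta_rot":[0,0,0],"xyz":[0,0,0],"claw":25}

```text
time_s: 20.4
eef_pos: [0.4304, -0.1916, 0.1275]
eef_rot: [-3.141, 0.0, 3.065]
wrist_force: [-0.7, -0.1, -1.9]
opening: 0.0331
grip_force: 50.6
```

```bash
python3 held.py w13; python3 look.py w14 B|grep bar
```

```text
20.4 [ 0.4304 -0.1916  0.1275] [-3.1413e+00  3.0000e-04  3.0649e+00] 0.03310559807851826 50.58353528380394 [-0.7 -0.1 -1.9] next [[-0.0328 -0.4103  0.1275]] full [[-0.0007  0.0014  0.1275]]
0.02 235 [-0.077  -0.0765 -0.0172  0.0406] y -0.0136 0.0168
0.023 266 [-0.0765 -0.0764 -0.0168  0.0482] y -0.0136 0.0171
0.026 76 [-0.0759 -0.0754 -0.0155  0.0341] y -0.0133 0.0168
0.029 38 [-0.0752 -0.0752 -0.0606  0.0303] y -0.0176 0.0163
0.032 297 [-0.0755 -0.0746 -0.0223  0.0379] y -0.0183 0.0161
0.035 361 [-0.0756 -0.0743 -0.0265  0.0386] y -0.0183 0.0161
0.038 1102 [-0.0758 -0.0747 -0.0295  0.0355] y -0.0182 0.0185
0.041 2456 [-0.0758 -0.0746 -0.0305  0.0321] y -0.0184 0.0185
0.044 153 [-0.0124 -0.012   0.0005  0.0313] y -0.0183 0.0184
0.047 152 [-0.012  -0.0119 -0.0028  0.0284] y -0.0184 0.0185
0.05 168 [-0.0119 -0.0118 -0.0011  0.0265] y -0.0184 0.0185
0.053 157 [-0.0119 -0.0118 -0.0034  0.0246] y -0.0182 0.0185
0.056 128 [-0.012  -0.0118 -0.0055  0.0107] y -0.0185 0.0184
0.059 154 [-0.0126 -0.0122 -0.0048  0.01  ] y -0.0185 0.0185
[(0.82, array([ 0.43 , -0.198,  0.162])), (0.39, array([ 0.293, -0.067,  0.162])), (0.37, array([0.416, 0.252, 0.162]))]
bar -0.1172 84 [-0.067 -0.062]
bar -0.0786 134 [-0.06   0.025]
bar -0.0748 1999 [-0.072  0.021]
bar -0.0717 70 [-0.074 -0.038]
bar -0.011 403 [-0.053  0.049]
bar -0.0027 267 [-0.053  0.05 ]
bar 0.0031 132 [-0.053  0.051]
bar 0.0077 148 [-0.053  0.016]
bar 0.017 450 [-0.053  0.05 ]
bar 0.0183 28 [-0.054 -0.042]
```

Call:
step_arm:
  plan:
    - {"delta_rot":[0,0,0],"xyz":[0,0,-35],"claw":25}
    - {"delta_rot":[0,0,0],"xyz":[0,0,-35],"claw":25}
    - {"delta_rot":[0,0,0],"xyz":[0,0,-35],"claw":25}
    - {"delta_rot":[0,0,-0.075],"xyz":[0,0,-25],"claw":25}
    - {"delta_rot":[0,0,-0.075],"xyz":[0,0,0],"claw":25}

```text
time_s: 21.1
eef_pos: [0.4324, -0.1931, 0.2605]
eef_rot: [-3.137, 0.006, -3.065]
wrist_force: [0.6, 0.2, -1.2]
opening: 0.0324
grip_force: 50.7
```

Call:
step_arm:
  plan:
    - {"delta_rot":[0,0,0],"xyz":[-1,20,0],"claw":25}
    - {"delta_rot":[0,0,0],"xyz":[-2.5,30,0],"claw":25}
    - {"delta_rot":[0,0,0],"xyz":[-2.5,30,0],"claw":25}
    - {"delta_rot":[0,0,0],"xyz":[-2.5,30,0],"claw":25}
    - {"delta_rot":[0,0,0],"xyz":[-2.5,30,0],"claw":25}

```text
time_s: 21.6
eef_pos: [0.4306, -0.0499, 0.2566]
eef_rot: [3.141, -0.001, -3.069]
wrist_force: [0.3, 1.3, -2.1]
opening: 0.0324
grip_force: 50.6
```

Call:
step_arm:
  plan:
    - {"delta_rot":[0,0,0],"xyz":[-2.5,30,0],"claw":25}
    - {"delta_rot":[0,0,0],"xyz":[-2.5,30,0],"claw":25}
    - {"delta_rot":[0,0,0],"xyz":[-2.5,30,0],"claw":25}
    - {"delta_rot":[0,0,0],"xyz":[-2.5,30,0],"claw":25}
    - {"delta_rot":[0,0,0],"xyz":[-2.5,30,0],"claw":25}

```text
time_s: 22.1
eef_pos: [0.4321, 0.1005, 0.2566]
eef_rot: [3.141, -0.002, -3.068]
wrist_force: [0.3, 0.3, -1.7]
opening: 0.0329
grip_force: 50.6
```

Call:
step_arm:
  plan:
    - {"delta_rot":[0,0,0],"xyz":[-2.5,30,0],"claw":25}
    - {"delta_rot":[0,0,0],"xyz":[-2.5,30,0],"claw":25}
    - {"delta_rot":[0,0,0],"xyz":[-2.5,30,0],"claw":25}
    - {"delta_rot":[0,0,0],"xyz":[-2,30,0],"claw":25}
    - {"delta_rot":[0,0,0],"xyz":[0,8,0],"claw":25}

```text
time_s: 22.6
eef_pos: [0.4323, 0.2299, 0.2566]
eef_rot: [3.141, -0.001, -3.065]
wrist_force: [-0.1, 0.2, -0.5]
opening: 0.0328
grip_force: 50.7
```

Call:
step_arm:
  plan:
    - {"delta_rot":[0,0,0],"xyz":[0,0,0],"claw":25}
    - {"delta_rot":[0,0,0],"xyz":[0,0,0],"claw":25}
    - {"delta_rot":[0,0,0],"xyz":[0,0,20],"claw":25}
    - {"delta_rot":[0,0,0],"xyz":[0,0,0],"claw":25}
    - {"delta_rot":[0,0,0],"xyz":[0,0,0],"claw":25}

```text
time_s: 23.1
eef_pos: [0.4327, 0.2266, 0.2372]
eef_rot: [-3.141, -0.001, -3.07]
wrist_force: [-0.1, -0.6, -1.3]
opening: 0.033
grip_force: 50.6
```

```bash
python3 held.py w15|egrep -v "^0.0[23]"; python3 look.py w16 A|egrep "tcp|bar"
```

```text
23.1 [0.4327 0.2266 0.2372] [-3.1411e+00 -1.5000e-03 -3.0699e+00] 0.032981300164225825 50.607204884290695 [-0.1 -0.6 -1.3] next [[1.000e-04 6.600e-03 2.372e-01]] full [[-0.0315  0.4184  0.2372]]
0.041 2586 [-0.0754 -0.0743 -0.0303  0.0333] y -0.0185 0.0185
0.044 160 [-0.021  -0.0117  0.0007  0.0314] y -0.0183 0.0185
0.047 152 [-0.0118 -0.0115 -0.0029  0.0285] y -0.0185 0.0185
0.05 153 [-0.0114 -0.0113 -0.0018  0.0272] y -0.0184 0.0185
0.053 161 [-0.0116 -0.0115 -0.0022  0.0258] y -0.0183 0.0184
0.056 142 [-0.0116 -0.0114 -0.0049  0.0184] y -0.0184 0.0185
0.059 139 [-0.0119 -0.0117 -0.0048  0.0102] y -0.0185 0.0184
[(0.74, array([0.436, 0.231, 0.272])), (0.65, array([0.306, 0.176, 0.272]))]
tcp full [[-0.0307  0.4192  0.238 ]] next [[0.001  0.0072 0.238 ]]
bar -0.1168 54 [-0.067  0.067]
bar -0.0871 28 [-0.07  0.07]
bar -0.0798 296 [-0.06  0.06]
bar 0.052 447 [-0.072  0.041]
bar 0.0825 583 [-0.072  0.07 ]
bar 0.0844 106 [-0.072  0.061]
bar 0.1135 49 [-0.047  0.048]
bar 0.116 295 [-0.049  0.049]
```

Call:
step_arm:
  plan:
    - {"delta_rot":[0,0,0],"xyz":[0,0,25],"claw":25}
    - {"delta_rot":[0,0,0],"xyz":[0,0,30],"claw":25}
    - {"delta_rot":[0,0,0],"xyz":[0,0,28],"claw":25}
    - {"delta_rot":[0,0,0],"xyz":[0,0,15],"claw":25}
    - {"delta_rot":[0,0,0],"xyz":[0,0,7],"claw":25}

```text
time_s: 23.8
eef_pos: [0.4324, 0.2274, 0.1313]
eef_rot: [-3.141, -0.002, -3.068]
wrist_force: [-0.7, 0.6, -1.1]
opening: 0.033
grip_force: 50.6
```

Call:
step_arm:
  plan:
    - {"delta_rot":[0,0,0],"xyz":[0,0,0],"claw":25}
    - {"delta_rot":[0,0,0],"xyz":[0,0,8],"claw":25}
    - {"delta_rot":[0,0,0],"xyz":[0,0,8],"claw":25}
    - {"delta_rot":[0,0,0],"xyz":[0,0,8],"claw":25}
    - {"delta_rot":[0,0,0],"xyz":[0,0,0],"claw":25}

```text
time_s: 24.3
eef_pos: [0.4321, 0.2274, 0.1074]
eef_rot: [-3.141, -0.002, -3.068]
wrist_force: [-0.0, -0.2, -1.5]
opening: 0.0326
grip_force: 50.7
```

```bash
python3 look.py w17 A
```

```text
24.3 [0.43209804 0.22742501 0.10742058] [-3.14119391e+00 -2.01597845e-03 -3.06836999e+00] 0.0325858939439377 [-0.0268117  -0.23453578 -1.48905505]
tcp full [[-0.0321  0.4192  0.1074]] next [[-0.0004  0.0075  0.1074]]
finger y,minz [(-60, 1886, 93), (-54, 2704, 79), (-48, 4607, 72), (-42, 2383, 70), (-36, 1575, 68), (-30, 1570, 53), (-24, 2641, 53), (-18, 3279, 53), (-12, 2160, 53), (-6, 1971, 99), (0, 1939, 100), (6, 2478, 98), (12, 2767, 53), (18, 2890, 53), (24, 1739, 53), (30, 1170, 53), (36, 1759, 69), (42, 4237, 72), (48, 3583, 75), (54, 2283, 85)]
bar -0.1168 131 [-0.067 -0.061]
bar -0.0872 44 [-0.069 -0.053]
bar -0.0794 903 [-0.056  0.022]
bar -0.0024 1060 [-0.06   0.046]
bar 0.0015 816 [-0.045  0.045]
bar 0.009 559 [-0.048  0.044]
bar 0.0234 281 [-0.073  0.043]
bar 0.0268 27 [-0.053 -0.011]
bar 0.0516 1326 [-0.073  0.009]
bar 0.0823 1324 [-0.073  0.014]
bar 0.0844 184 [-0.072  0.014]
bar 0.1134 140 [-0.047  0.035]
bar 0.116 621 [-0.049  0.036]
```

Call:
step_arm:
  plan:
    - {"delta_rot":[0,0,0],"xyz":[0,0,6],"claw":25}
    - {"delta_rot":[0,0,0],"xyz":[0,0,5],"claw":25}
    - {"delta_rot":[0,0,0],"xyz":[0,0,4],"claw":25}
    - {"delta_rot":[0,0,0],"xyz":[0,0,2],"claw":25}
    - {"delta_rot":[0,0,0],"xyz":[0,0,0],"claw":25}

```text
time_s: 24.85
eef_pos: [0.4329, 0.2277, 0.0933]
eef_rot: [-3.142, 0.001, -3.068]
wrist_force: [-4.2, -0.8, 17.7]
opening: 0.0326
grip_force: 53.0
```

Call:
step_arm:
  plan:
    - {"delta_rot":[0,0,0],"xyz":[0,0,0],"claw":25}
    - {"delta_rot":[0,0,0],"xyz":[0,0,0],"claw":25}
    - {"delta_rot":[0,0,0],"xyz":[0,0,0],"claw":25}
    - {"delta_rot":[0,0,0],"xyz":[0,0,0],"claw":25}
    - {"delta_rot":[0,0,0],"xyz":[0,0,0],"claw":25}

```text
time_s: 25.35
eef_pos: [0.4329, 0.2277, 0.0933]
eef_rot: [3.142, 0.001, -3.068]
wrist_force: [-3.6, -1.8, 16.8]
opening: 0.0327
grip_force: 52.9
```

```bash
python3 look.py w18 A|egrep "^2|tcp|bar"
```

```text
25.35 [0.43291672 0.22767504 0.09331021] [ 3.14156555e+00  1.11610955e-03 -3.06812398e+00] 0.03272251423519759 [-3.63408828 -1.7977951  16.82653654]
tcp full [[-0.0313  0.4195  0.0933]] next [[0.0005 0.0077 0.0933]]
bar -0.1168 157 [-0.067 -0.061]
bar -0.0865 37 [-0.07  -0.054]
bar -0.0794 1110 [-0.061  0.018]
bar -0.0194 68 [-0.007 -0.006]
bar -0.015 107 [-0.011 -0.006]
bar -0.0071 1029 [-0.071  0.025]
bar -0.0052 950 [-0.072  0.033]
bar 0.0235 599 [-0.071  0.035]
bar 0.0253 1424 [-0.072  0.032]
bar 0.033 104 [-0.011 -0.006]
bar 0.0376 76 [-0.007 -0.006]
bar 0.0515 1637 [-0.072  0.007]
bar 0.0823 1654 [-0.072  0.069]
bar 0.0845 196 [-0.073  0.037]
bar 0.1134 168 [-0.05  0.03]
bar 0.116 679 [-0.049  0.034]
```

Call:
step_arm:
  plan:
    - {"delta_rot":[0,0,0],"xyz":[0,0,-2],"claw":42}
    - {"delta_rot":[0,0,0],"xyz":[0,0,0],"claw":51}
    - {"delta_rot":[0,0,0],"xyz":[0,0,0],"claw":51}
    - {"delta_rot":[0,0,0],"xyz":[0,0,0],"claw":51}
    - {"delta_rot":[0,0,0],"xyz":[0,0,-10],"claw":51}

```text
time_s: 25.9
eef_pos: [0.4317, 0.2273, 0.1024]
eef_rot: [-3.141, -0.004, -3.068]
wrist_force: [0.5, 0.5, 0.1]
opening: 0.0434
grip_force: 0.0
```

Call:
step_arm:
  plan:
    - {"delta_rot":[0,0,0],"xyz":[0,0,-20],"claw":51}
    - {"delta_rot":[0,0,0],"xyz":[0,0,-35],"claw":30}
    - {"delta_rot":[0,0,0],"xyz":[0,0,-40],"claw":0}
    - {"delta_rot":[0,0,0],"xyz":[0,-30,0],"claw":0}
    - {"delta_rot":[0,0,0],"xyz":[0,-40,0],"claw":0}

```text
time_s: 26.4
eef_pos: [0.4392, 0.1584, 0.2005]
eef_rot: [3.141, 0.005, -3.065]
wrist_force: [1.1, -0.1, -0.8]
opening: 0.0
grip_force: 0.0
```

Call:
step_arm:
  plan:
    - {"delta_rot":[0,0,0],"xyz":[0,-40,0],"claw":0}
    - {"delta_rot":[0,0,0],"xyz":[0,-22,0],"claw":0}
    - {"delta_rot":[0,0,0],"xyz":[0,0,0],"claw":0}
    - {"delta_rot":[0,0,0],"xyz":[0,0,0],"claw":0}
    - {"delta_rot":[0,0,0],"xyz":[0,0,0],"claw":0}

```text
time_s: 26.9
eef_pos: [0.4423, 0.0968, 0.1985]
eef_rot: [3.141, -0.0, -3.068]
wrist_force: [0.2, 0.9, 0.5]
opening: 0.0001
grip_force: 0.0
```

```bash
python3 look.py w19 A|egrep "^2|tcp|bar"; python3 fol.py
```

```text
26.9 [0.44232448 0.09684443 0.19845095] [ 3.14115676e+00 -4.94499288e-05 -3.06765100e+00] 0.0001321599352804103 [0.18331378 0.92137203 0.45125916]
tcp full [[-0.0116  0.2898  0.1985]] next [[ 0.0003 -0.1235  0.1985]]
bar -0.0867 47 [-0.07   0.069]
bar -0.0811 169 [-0.069  0.063]
bar -0.0075 742 [-0.07   0.071]
bar -0.0052 181 [-0.072  0.066]
bar 0.0232 491 [-0.066  0.072]
bar 0.025 407 [-0.073  0.063]
bar 0.0513 887 [-0.071  0.069]
bar 0.0821 718 [-0.072  0.07 ]
bar 0.0846 70 [-0.067  0.065]
bar 0.1133 65 [-0.046  0.049]
bar 0.116 224 [-0.049  0.05 ]
26.95 [0.44230961 0.09698454 0.19840673] [ 3.14130472e+00 -3.02779804e-05 -3.06703461e+00] [-0.45998561  0.10915265  0.39546471] tcp in next [[ 0.0003 -0.1234  0.1984]] in full [[-0.0116  0.29    0.1984]]
top 0.57 [[-0.0052 -0.0815  0.162 ]]
[(-95, 8), (-90, 14), (-85, 7), (-15, 17), (-10, 32), (20, 39), (45, 42), (50, 15), (75, 32), (80, 19), (110, 62), (115, 58), (120, 7)]
scene 0.93 [[ 0.0089 -0.0745  0.162 ]]
scene 0.56 [[-0.1305 -0.0834  0.162 ]]
[(-95, 30), (-90, 27), (-85, 54), (-15, 6), (-10, 56), (20, 41), (25, 15), (45, 15), (50, 54), (75, 8), (80, 49), (110, 28), (115, 31), (120, 20)]
```

Call:
step_arm:
  plan:
    - {"delta_rot":[0,0,0],"xyz":[0,0,30],"claw":0}
    - {"delta_rot":[0,0,0],"xyz":[0,0,25],"claw":0}
    - {"delta_rot":[0,0,0],"xyz":[0,0,12],"claw":0}
    - {"delta_rot":[0,0,0],"xyz":[0,0,0],"claw":0}
    - {"delta_rot":[0,0,0],"xyz":[0,10,0],"claw":0}

```text
time_s: 27.65
eef_pos: [0.4422, 0.1059, 0.1314]
eef_rot: [-3.141, 0.0, -3.07]
wrist_force: [0.2, -0.4, 0.3]
opening: 0.0002
grip_force: 0.0
```

Call:
step_arm:
  plan:
    - {"delta_rot":[0,0,0],"xyz":[0,10,0],"claw":0}
    - {"delta_rot":[0,0,0],"xyz":[0,12,0],"claw":0}
    - {"delta_rot":[0,0,0],"xyz":[0,12,0],"claw":0}
    - {"delta_rot":[0,0,0],"xyz":[0,12,0],"claw":0}
    - {"delta_rot":[0,0,0],"xyz":[0,12,0],"claw":0}

```text
time_s: 28.15
eef_pos: [0.438, 0.1651, 0.1318]
eef_rot: [-3.142, 0.002, -3.068]
wrist_force: [1.0, -1.9, 1.7]
opening: -0.0005
grip_force: 0.8
```

Call:
step_arm:
  plan:
    - {"delta_rot":[0,0,0],"xyz":[0,8,0],"claw":0}
    - {"delta_rot":[0,0,0],"xyz":[0,8,0],"claw":0}
    - {"delta_rot":[0,0,0],"xyz":[0,8,0],"claw":0}
    - {"delta_rot":[0,0,0],"xyz":[0,8,0],"claw":0}
    - {"delta_rot":[0,0,0],"xyz":[0,8,0],"claw":0}

```text
time_s: 28.65
eef_pos: [0.4345, 0.2041, 0.1313]
eef_rot: [-3.141, -0.0, -3.069]
wrist_force: [1.1, -1.2, 2.3]
opening: 0.0002
grip_force: 1.2
```

```bash
python3 look.py w20 A|egrep "^2|tcp|bar"; python3 fol.py|grep -v eef
```

```text
28.65 [0.43447921 0.20408847 0.13130833] [-3.14133300e+00 -3.58978050e-04 -3.06859543e+00] 0.0002011446788533846 [ 1.05893115 -1.17163988  2.32945832]
tcp full [[-0.0279  0.3961  0.1313]] next [[ 0.0003 -0.016   0.1313]]
bar -0.1168 86 [-0.067 -0.062]
bar 0.003 36 [-0.069 -0.053]
bar 0.0105 526 [-0.072 -0.017]
bar 0.0131 467 [-0.073 -0.014]
bar 0.0419 103 [-0.07   0.029]
bar 0.0433 1206 [-0.072  0.058]
bar 0.0515 1373 [-0.072  0.067]
bar 0.0823 1289 [-0.072  0.047]
bar 0.0844 129 [-0.072  0.049]
bar 0.1134 135 [-0.05   0.048]
bar 0.116 516 [-0.049  0.048]
28.7 [0.43435455 0.20519562 0.13129665] [ 3.14066880e+00 -1.90100814e-04 -3.06848322e+00] [-0.39596908  0.5257279  -0.0233597 ] tcp in next [[ 0.0003 -0.0149  0.1313]] in full [[-0.0281  0.3972  0.1313]]
[(110, 58), (115, 59), (120, 6)]
scene 0.85 [[0.0023 0.0145 0.162 ]]
[(-30, 13), (-25, 9), (-20, 8), (-15, 8), (-5, 9), (0, 19), (5, 42), (10, 27), (40, 43), (45, 20), (50, 47), (80, 51), (110, 31), (115, 30), (120, 17)]
```

Call:
step_arm:
  plan:
    - {"delta_rot":[0,0,0],"xyz":[0,6,0],"claw":0}
    - {"delta_rot":[0,0,0],"xyz":[0,6,0],"claw":0}
    - {"delta_rot":[0,0,0],"xyz":[0,6,0],"claw":0}
    - {"delta_rot":[0,0,0],"xyz":[0,5,0],"claw":0}
    - {"delta_rot":[0,0,0],"xyz":[0,4,0],"claw":0}

```text
time_s: 29.4
eef_pos: [0.4322, 0.231, 0.1311]
eef_rot: [-3.141, -0.001, -3.068]
wrist_force: [-1.6, -3.8, -1.8]
opening: 0.0
grip_force: 1.5
```

Call:
step_arm:
  plan:
    - {"delta_rot":[0,0,0],"xyz":[0,1,0],"claw":0}
    - {"delta_rot":[0,0,0],"xyz":[0,1,0],"claw":0}
    - {"delta_rot":[0,0,0],"xyz":[0,0,0],"claw":0}
    - {"delta_rot":[0,0,0],"xyz":[0,0,0],"claw":0}
    - {"delta_rot":[0,0,0],"xyz":[0,0,0],"claw":0}

```text
time_s: 29.9
eef_pos: [0.4326, 0.2328, 0.1315]
eef_rot: [3.141, 0.0, -3.069]
wrist_force: [-0.4, -0.9, 0.2]
opening: 0.0004
grip_force: 0.6
```

```bash
python3 look.py w21 A|egrep "^[23]|tcp|bar"; python3 fol.py|grep -v eef
```

```text
29.9 [0.43264456 0.23282498 0.13146567] [ 3.14102536e+00  4.21062407e-04 -3.06880789e+00] 0.00041317783104229973 [-0.36773602 -0.89109235  0.18973891]
tcp full [[-0.032   0.4246  0.1315]] next [[0.0006 0.0128 0.1315]]
bar -0.1169 143 [-0.067  0.067]
bar 0.0327 66 [-0.07  -0.053]
bar 0.04 786 [-0.072 -0.016]
bar 0.0425 202 [-0.073 -0.013]
bar 0.0712 731 [-0.072  0.029]
bar 0.0742 1504 [-0.072  0.063]
bar 0.1057 1400 [-0.071  0.045]
bar 0.1127 151 [-0.063  0.046]
bar 0.116 634 [-0.049  0.049]
29.95 [0.43271344 0.23283606 0.1314845 ] [ 3.14105186e+00  5.58028468e-04 -3.06879270e+00] [-0.07598242 -1.18227433  0.32159566] tcp in next [[0.0007 0.0128 0.1315]] in full [[-0.0319  0.4246  0.1315]]
[]
scene 0.71 [[-0.0007  0.0492  0.162 ]]
[(0, 9), (5, 10), (15, 9), (25, 22), (30, 27), (35, 36), (40, 13), (65, 7), (70, 55), (75, 24), (100, 14), (105, 42), (110, 19), (115, 30), (120, 21)]
```

Call:
step_arm:
  plan:
    - {"delta_rot":[0,0,0],"xyz":[0,1.5,0],"claw":0}
    - {"delta_rot":[0,0,0],"xyz":[0,1,0],"claw":0}
    - {"delta_rot":[0,0,0],"xyz":[0,1,0],"claw":0}
    - {"delta_rot":[0,0,0],"xyz":[0,0,0],"claw":0}
    - {"delta_rot":[0,0,0],"xyz":[0,0,0],"claw":0}

```text
time_s: 30.65
eef_pos: [0.4325, 0.2362, 0.1314]
eef_rot: [3.141, 0.001, -3.068]
wrist_force: [-0.5, -3.6, 1.6]
opening: 0.0001
grip_force: 1.4
```

Call:
step_arm:
  plan:
    - {"delta_rot":[0,0,0],"xyz":[0,1,0],"claw":0}
    - {"delta_rot":[0,0,0],"xyz":[0,0,0],"claw":0}
    - {"delta_rot":[0,0,0],"xyz":[0,0,0],"claw":0}
    - {"delta_rot":[0,0,0],"xyz":[0,0,0],"claw":0}
    - {"delta_rot":[0,0,0],"xyz":[0,0,0],"claw":0}

```text
time_s: 31.15
eef_pos: [0.4324, 0.2372, 0.1314]
eef_rot: [3.141, 0.001, -3.068]
wrist_force: [0.0, -2.9, 2.2]
opening: -0.0002
grip_force: 1.2
```

```bash
python3 look.py w22 A|egrep "^[23]|tcp|bar"
```

```text
31.15 [0.43240956 0.23724081 0.13139101] [ 3.14138002e+00  5.17580388e-04 -3.06847755e+00] -0.00022385296565176276 [ 0.03318012 -2.89613614  2.21791658]
tcp full [[-0.0325  0.429   0.1314]] next [[0.0007 0.0172 0.1314]]
bar -0.1169 157 [-0.067  0.067]
bar 0.0338 35 [-0.07  -0.053]
bar 0.0402 86 [-0.069 -0.015]
bar 0.0451 944 [-0.072 -0.016]
bar 0.0763 1249 [-0.072  0.057]
bar 0.0793 994 [-0.072  0.064]
bar 0.1102 1422 [-0.072  0.045]
bar 0.1162 587 [-0.049  0.05 ]
```

Call:
step_arm:
  plan:
    - {"delta_rot":[0,0,0],"xyz":[0,1,0],"claw":0}
    - {"delta_rot":[0,0,0],"xyz":[0,0,0],"claw":0}
    - {"delta_rot":[0,0,0],"xyz":[0,0,0],"claw":0}
    - {"delta_rot":[0,0,0],"xyz":[0,-10,0],"claw":0}
    - {"delta_rot":[0,0,0],"xyz":[0,-10,0],"claw":0}

```text
time_s: 31.7
eef_pos: [0.4331, 0.218, 0.131]
eef_rot: [3.141, -0.001, -3.068]
wrist_force: [1.0, -0.6, -0.8]
opening: -0.0001
grip_force: 0.0
```

Call:
step_arm:
  plan:
    - {"delta_rot":[0,0,0],"xyz":[0,0,-40],"claw":0}
    - {"delta_rot":[0,0,0],"xyz":[0,0,-40],"claw":0}
    - {"delta_rot":[0,0,0],"xyz":[0,0,-40],"claw":0}
    - {"delta_rot":[0,0,0],"xyz":[0,0,0],"claw":0}
    - {"delta_rot":[0,0,0],"xyz":[0,0,0],"claw":0}

```text
time_s: 32.2
eef_pos: [0.4337, 0.2178, 0.2519]
eef_rot: [3.141, 0.002, -3.069]
wrist_force: [-0.9, 0.5, -0.9]
opening: -0.0
grip_force: 0.0
```

```bash
python3 look.py w23 A|egrep "^[23]|tcp|bar"; python3 fol.py
python3 - <<'E'
from fol import *
d=cam("scene"); c=cloud(d).reshape(-1,3); L=local(c,B); k=(abs(L[:,0])<.07)&(abs(L[:,1])<.11)&(L[:,2]>.131)&(L[:,2]<.142); print("flat",L[k,1].mean(),k.sum())
E
```

```text
32.2 [0.43368856 0.21784513 0.25190644] [ 3.14087539e+00  1.68354168e-03 -3.06900824e+00] -1.3738731742859295e-05 [-0.85285371  0.46937917 -0.86506835]
tcp full [[-0.0297  0.4098  0.2519]] next [[ 0.0005 -0.0022  0.2519]]
bar -0.1169 42 [-0.066  0.067]
bar 0.0388 31 [-0.069  0.067]
bar 0.0456 435 [-0.071  0.071]
bar 0.0483 26 [-0.072  0.065]
bar 0.0769 436 [-0.071  0.069]
bar 0.08 647 [-0.071  0.07 ]
bar 0.1113 614 [-0.071  0.07 ]
bar 0.1163 233 [-0.047  0.05 ]
32.25 [0.43273173 0.21763885 0.25067704] [ 3.14152717e+00 -1.47348420e-03 -3.06897152e+00] [ 0.62208799 -1.16644588 -1.52581893] tcp in next [[-0.0004 -0.0023  0.2507]] in full [[-0.0307  0.4095  0.2507]]
top 0.4 [[-0.0094  0.0402  0.162 ]]
[(30, 15), (35, 17), (40, 11), (70, 17), (75, 28)]
scene 0.88 [[0.006  0.0466 0.162 ]]
scene 0.65 [[-0.1551 -0.4455  0.162 ]]
[(30, 37), (35, 32), (40, 53), (45, 24), (70, 6), (75, 63), (80, 20), (105, 19), (110, 39), (115, 19), (120, 19)]
flat -0.07730527439127266 64
```

View pics/w23.png

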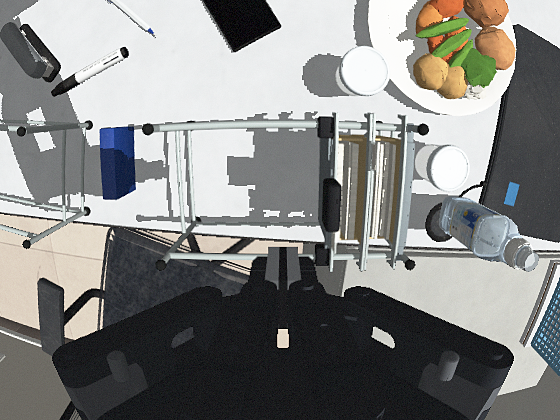

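The last picture shows both box files square against the backstop, at columns 335–405. The follower is pushed up behind them at column 325, and the gripper is clear. Handing in.

```bash
python3 -c "
from rig import *
print(sign_off())"
```

```text
the job is handed in; nothing more can be done
None
```

Job handed in at about 32 s of the 72 s limit: both box files hang square and close together against the next frame's backstop with the follower pushed up behind them, the flat file still hangs in place (within about 1 mm), and I moved nothing else; the judge's result was not shown.

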